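# Clamp the reference block with the tab-lock knob

## Robot

A 6-joint arm with a two-finger parallel gripper is mounted at the origin on a cart in front of the work surface, level with it; the furniture and walls round the work are solid. World frame = base frame: x ahead of the robot, y to its left, z up, the work surface at z = 0. Lengths are in m, angles in rad, forces in N, time in s.
With the tool pointing down it reaches from about 0.375 to 0.9 m from the base axis. Payload 3.1 kg.
Tool frame: the origin (TCP) lies at the very end of the fingers, on their centre line; the grasp point (between the pads) lies 19 mm behind it (hold_point_z is the distance from the TCP to the grasp point, in m); x points along the fingers, y is the direction in which the jaws open and shut, and the axes are right-handed (so a half turn about x gives the same grasp; the last joint's range is limited). The gripper opens to 87 mm and grips with 3 to 60 N. Pads are 19 mm wide; open, the fingers measure 117 mm over their backs; the gripper's body (75 mm by 190 mm) begins 51 mm behind the grasp point.
Start: joints at [-1.496, 0.527, 1.433, -0, 1.181, -0.178], TCP at [0.157, -0.605, 0.223] pointing down, gripper open.
Joint ranges: [-3.08, 3.08], [-0.75, 2.2], [0.22, 2.44], [-1.43, 4.57], [0, 2.65], [-2.85, 2.85]. Speed limits (rad/s): [2.79, 2.79, 3.14, 3.14, 3.14, 3.14].

## Interface

Orientations are given as a unit quaternion [x, y, z, w].
In Python, from rig import * gives the robot as it stands.
- The arm moves only by the tool send_rows, never from a script. Its argument "steps" is a list that holds one entry, the list of rows, each a list of 6 numbers: the shift along the tool's x, y, z in cm, then the turn, a rotation vector about the tool's x, y, z in units of 6 degrees (1.0 is 6 degrees). In form: [[[x, y, z, wx, wy, wz], ...]]. A call has 1 to 8 rows; each row shifts and turns the pose as measured when the row begins, along the tool's axes as they then stand; what a row does not reach is not made up. A row lasts 1/12 s, in which the tool goes at most 41.7 mm and 7.16 degrees, less where a joint would pass 70% of its speed; a pose out of reach is approached as far as the arm can. A call is refused whole if a number of a shift passes 4.17 or a number of a turn 1, either way. A call with a gripper value outside its range is refused whole. "gripper" is the closure, from 0 (fully open) to 1 (shut), set as the call begins (left out, the last holds). The fingers move at their own pace and stop on an object; "force" is the grip in N (left out, the last holds). Time passes only in rows, so rows that do not move let the fingers close. It gives the time, the measured TCP pose, the force and the opening at its end, in the units of the state.
- get_obs(): the state, without advancing time (a new reading comes with each control period).
- camera(name): name is "side" or "top"; returns (picture, depth): 480x640x3 uint8, red, green, blue; 480x640 float32, m along the optical axis (not along the pixel's ray), 0 where there is no reading.
- camera_params(name): a dict with "intrinsics" (3x3 intrinsics, pixels), "D" ([k1, k2, p1, p2, k3] as OpenCV has them; the pictures are not rectified), "position" and "attitude" of the camera in the world. Camera axes: x right, y down, z forward; pixel columns grow to the right and rows downward; lengths in m; the calibration is good to about 2 mm. A picture is of the moment at which its call begins. camera_params takes no time and is no camera call.
- hand_in(): hands the job in, once; it reports no verdict.
The state is a dict: "time": time; "q": joint angles; "joint_velocities": joint speeds; "joint_torque": joint torques, N m; "position": TCP position; "tool_rot": TCP orientation; "ft_force": force on the tool from outside, world axes, zero at the start; "moment": the same for the moment, N m; "grip_width": finger opening in m.
Only numpy, scipy, OpenCV 4.12 (cv2) and the standard library are available. Lean on these libraries where they do the work, as an engineer would, in place of code of your own. Each camera call takes 0.05 s, during which the arm holds its last target.

## Task

Lay the square reference block flat on the steel anvil of the bench clamp, between the brass-faced jaw and the end stop. Then pinch both orange tabs of the clamp's knob to unlock it and turn it clockwise until the jaw bites and holds the block firmly against the stop, without crushing it (at least 8 N, never more than 35 N on the block), and let the knob go so that its tabs spring out again. Leave the other things on the bench alone.

Things in the scene. Friction and masses are not known exactly. Their poses are not given: they have to be found in the camera images.
- block_center (a point): Centre of the square reference block: light grey steel, 40 x 40 x 18 mm, 0.2 kg, lying flat on the bench (centre 9 mm above its underside). Axes: z up through its thickness, x and y normal to its four equal sides.
- vise: Bench clamp, fixed to the bench, place and direction vary. Origin: middle of the underside of its base plate, 214 (x) x 90 (y) x 10 mm; axes as nest. Grey knob housing at -x, end stop at +x. Its steel anvil is 36 mm wide (y), top 22 mm above the bench: a 40 mm block overhangs it 2 mm each side, so fingers can straddle the block across y, down to the base plate.
- nest (a point): About the middle of the open clamping gap, on the anvil's top, 22 mm above the bench; fixed to the clamp. x runs from jaw to end stop, z up, y across. The open jaw's face is always 25.5 mm from here (-x); the stop's face is screwed down 20.5 to 28.5 mm from here (+x), unmeasured and different each time. Jaw and stop rise 14 mm above the anvil.
- knob_grip (a point): On the upright axis of the knob, half-way up its tabs: 80 mm above the bench, 103.5 mm from nest towards its -x; turns with the knob. Orange tabs at its +y and -y: upright plates 28 mm wide, 60 to 94 mm above the bench, outer faces 58 mm apart when out, 42 mm fully pinched. z up. Axes parallel to nest's when locked. Lugs below the tabs reach 54 mm up, the housing 44 mm.
- knob (a joint): Knob angle, rad: 0 locked, clamp open (play 0.02); grows clockwise from above, to 1.5. Both tabs' pins must be in before it leaves 0. A radian moves the jaw 12 mm, so it bites between 0.5 and 1.2 (cushioned by springs). Steady friction about 0.44 N m; it stays where left. Once the jaw bites, each further 10 N on the block adds 0.12 N m, and the force rises roughly 200 N per rad.
- tab_a (a joint): Travel inward of the tab at +y of knob_grip, m: 0 out, 0.008 fully pinched. Its pin is free of the lugs beyond 0.0035. Spring 4.5 N at the start, 12 N fully in; springs out when let go. 30 to 60 N of grip gives a sure hold for turning.
- tab_b (a joint): The same for the tab at -y of knob_grip.
- jaw: Sliding brass-faced jaw, 42 mm wide; origin on its face at the height of the anvil. Moves along x of the nest, driven by the knob.
- ref_block: The square reference block itself; origin at the centre of its underside.
- thin_block: Bystander: thinner oblong grey block, 35 x 50 x 12 mm; origin at the centre of its underside.
- tester: Bystander: round black surface tester on a yellow foot, 56 x 87 x 141 mm; origin at the centre of its underside.
- stamp: Bystander: small stamp with a wooden knob, 22 x 30 x 62 mm; origin at the centre of its underside.
- oil: Bystander: small yellow bottle with a black cap, 32 mm across, 77 mm tall; origin at the centre of its underside.
Not all that is in view belongs to the job. There is more than one size of the vise; the one meant has the size given above.

How it is judged:
By the outcome, as a careful person would: the job done as asked, in the order asked, and still so for the second after the job is handed in, with the robot touching nothing.
It also fails if it takes over 66 s, if anything falls off the work surface, if the arm or the gripper's body presses on something with over 40 N, if the wrist force passes 120 N, or if a joint passes its speed limit or range.

## Working session

There is one attempt and no reset: what is moved stays moved. The work goes in short steps, Python scripts to look and compute and a tool call to move; the robot and the scene stay as the last step left them, time stands still between calls to the robot, and variables do not carry over. Pictures are saved under pics/ and viewed, and the job is handed in when it is done.

Besides the shell and the picture viewer there is one more tool, called after ">>>" as a command line: name --argument value ..., lists and objects as JSON in quotes. send_rows: Moves the arm, as the interface text tells. Its arguments: {"type":"object","properties":{"steps":{"type":"array"},"gripper":{"type":"number"},"force":{"type":"number"}},"required":["steps"]}

```bash
mkdir -p pics; ls
python3 - <<'E'
from rig import *
import cv2,json
o=get_obs();print(o)
for n in("side","top"):
    p,d=camera(n);cv2.imwrite(f"pics/{n}0.png",p[:,:,::-1]);import numpy as np;np.save(f"pics/{n}0.npy",d);print(n,camera_params(n))
E
```

```text
pics
{'time': 0.0, 'q': array([-1.49548075e+00,  5.28449950e-01,  1.43394385e+00, -6.26554535e-05,
        1.18134960e+00, -1.78509174e-01]), 'joint_velocities': array([-0.00010047, -0.00150092, -0.00025645,  0.00017764,  0.00097235,
       -0.00070496]), 'joint_torque': array([-4.99649341e-04, -4.40047538e+01, -1.76593459e+01,  6.31562294e-02,
        5.82307333e-02, -1.59584233e-04]), 'position': array([ 0.15689108, -0.60421809,  0.22156837]), 'tool_rot': array([ 0.70143711,  0.09026865, -0.70139959,  0.08874775]), 'ft_force': array([ 0.12020168,  0.39701779, -0.06181902]), 'moment': array([-0.01906279, -0.01511793,  0.00384095]), 'grip_width': 0.08707501826829235}
side {'intrinsics': array([[558.68740807,   0.        , 321.18679468],
       [  0.        , 558.68740807, 240.20097781],
       [  0.        ,   0.        ,   1.        ]]), 'D': array([-0.0163075,  0.       ,  0.       ,  0.       ,  0.       ]), 'position': array([0.16617789, 1.03111147, 0.49363921]), 'attitude': array([-0.14169657,  0.80711656, -0.56179451,  0.11345425])}
top {'intrinsics': array([[484.33994628,   0.        , 325.91418303],
       [  0.        , 484.33994628, 236.31429919],
       [  0.        ,   0.        ,   1.        ]]), 'D': array([-0.02125903,  0.        ,  0.        ,  0.        ,  0.        ]), 'position': array([ 0.37863855, -0.03591815,  1.01005625]), 'attitude': array([-0.70268087,  0.70338498, -0.07726564,  0.07429124])}
```

View pics/top0.png

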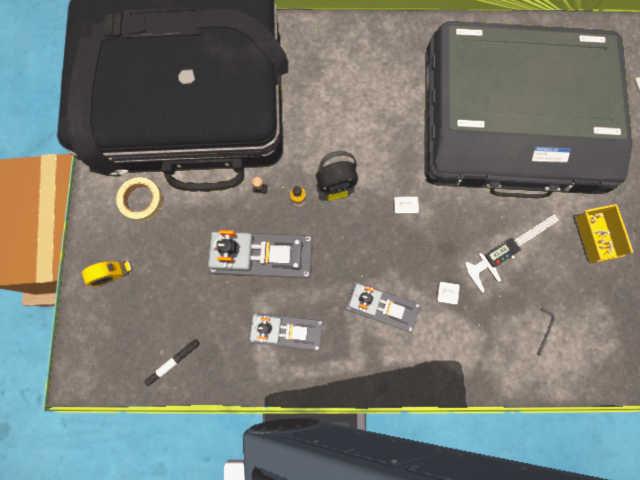

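View pics/side0.png

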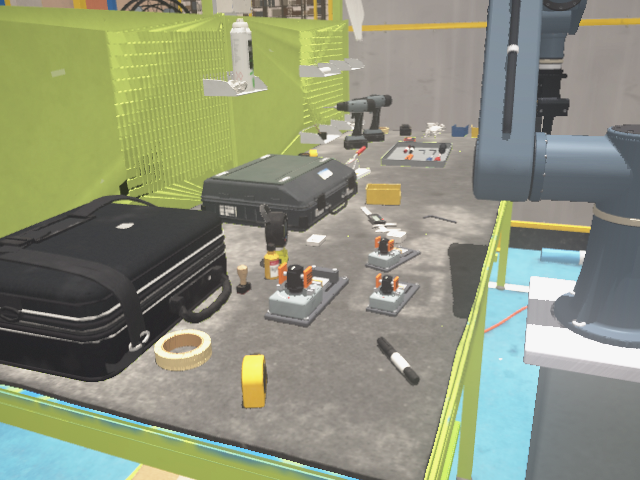

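The top view has three clamps: large (260,254), small (286,332) and small (385,306). It has two grey blocks: a square one at (448,293) and an oblong one at (406,205). The large clamp measures about 103 px, roughly 0.21 m, so it fits the description. The square block at (448,293) is about 40 mm a side. I'll check both in close crops.

```bash
cat > h.py <<'E'
import numpy as np,cv2
from scipy.spatial.transform import Rotation as R
from rig import *
def ray(n,uv):
    P=camera_params(n);K=P['intrinsics'];D=P['D']
    x=cv2.undistortPoints(np.array(uv,float).reshape(-1,1,2),K,D).reshape(-1,2)
    d=np.c_[x,np.ones(len(x))]
    return np.array(P['position']),R.from_quat(P['attitude']).apply(d)
def atz(n,uv,z):
    c,d=ray(n,uv); return c+d*((np.broadcast_to(z,len(d))-c[2])/d[:,2])[:,None]
def proj(n,X):
    P=camera_params(n);r=R.from_quat(P['attitude']).inv()
    return cv2.projectPoints(np.array(X,float).reshape(-1,1,3),r.as_rotvec(),-r.apply(P['position']),P['intrinsics'],P['D'])[0].reshape(-1,2)
def depthpts(n,d):
    v,u=np.mgrid[0:480,0:640]
    c,r=ray(n,np.c_[u.ravel(),v.ravel()])
    return (c+r*d.ravel()[:,None]).reshape(480,640,3)
E
python3 - <<'E'
from h import *
i=cv2.imread('pics/top0.png');
def crop(x,y,w,h,s,name):
    cv2.imwrite(name,cv2.resize(i[y:y+h,x:x+w],None,fx=s,fy=s,interpolation=cv2.INTER_CUBIC))
crop(200,220,120,70,6,'pics/c_vise.png');crop(425,270,50,45,12,'pics/c_blk.png')
P=depthpts('top',np.load('pics/top0.npy'))
for u,v in[(448,293),(406,205),(460,310),(228,247),(260,200),(275,253),(170,80),(500,100),(205,175),(525,187),(338,180),(240,252),(304,255)]:print((u,v),P[v,u].round(4))
g=cv2.cvtColor(i,cv2.COLOR_BGR2GRAY)[270:315,425:475]
_,t=cv2.threshold(g,150,255,0);c=max(cv2.findContours(t,0,1)[0],key=cv2.contourArea)
r=cv2.minAreaRect(c);b=cv2.boxPoints(r)+[425,270];print(r,b)
w=atz('top',b,.018);print(w.round(4),w.mean(0),np.linalg.norm(np.diff(w,axis=0),axis=1), np.degrees(np.arctan2(*(w[1]-w[0])[1::-1])))
E
```

```text
(448, 293) [ 0.4759 -0.2902  0.0187]
(406, 205) [ 0.6643 -0.2116  0.014 ]
(460, 310) [ 0.4424 -0.3178  0.0009]
(228, 247) [0.5577 0.149  0.0929]
(260, 200) [0.6794 0.1025 0.0007]
(275, 253) [0.5591 0.0655 0.0204]
(170, 80) [0.8736 0.2617 0.1613]
(500, 100) [ 0.8459 -0.3853  0.1351]
(205, 175) [0.7364 0.2246 0.0016]
(525, 187) [ 0.7014 -0.4668  0.0247]
(338, 180) [ 0.6856 -0.0635  0.1155]
(240, 252) [0.5573 0.1345 0.0417]
(304, 255) [0.5567 0.0057 0.0098]
((23.309999465942383, 22.830001831054688), (20.930362701416016, 20.7889404296875), 8.130102157592773) [[436.47999954 301.6400032 ]
 [439.41999817 281.06000137]
 [460.13999939 284.02000046]
 [457.20000076 304.60000229]]
[[ 0.4584 -0.2658  0.018 ]
 [ 0.5006 -0.2739  0.018 ]
 [ 0.4944 -0.3164  0.018 ]
 [ 0.4523 -0.3079  0.018 ]] [ 0.47639869 -0.29100994  0.018     ] [0.04293441 0.0429393  0.04292608] -10.935412742966323
```

View pics/c_vise.png

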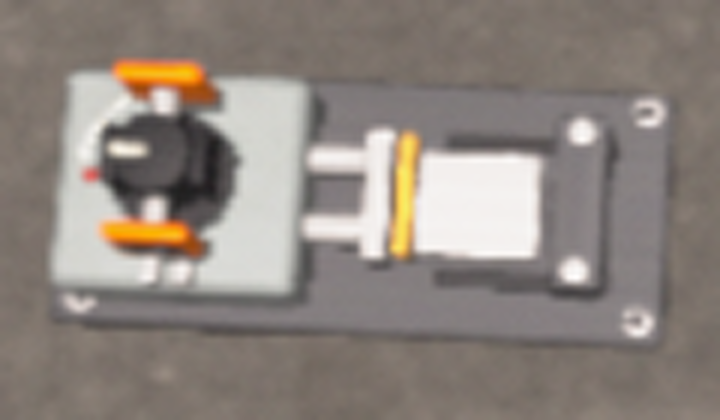

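View pics/c_blk.png

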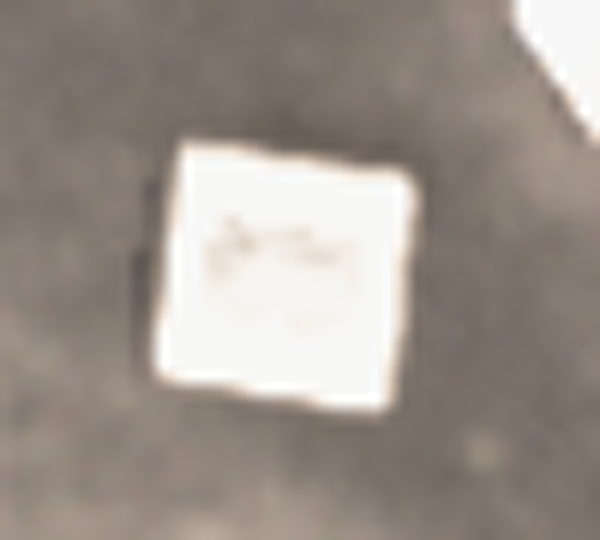

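Run:
```python
from h import *
T=lambda l:np.array(l,float)/6+[200,220]-0.42
b=np.array([[182,145],[412,172],[392,410],[158,380]])/12+[425,270]-.46
w=atz('top',b,.018);print('blk',w.round(4),w.mean(0).round(4),np.linalg.norm(np.roll(w,-1,0)-w,axis=1).round(4))
for a,c in((0,1),(3,2),(1,2),(0,3)):
    e=w[c]-w[a];print(np.degrees(np.arctan2(e[1],e[0])).round(2))
base=atz('top',T([[674,98],[661,343],[50,322]]),.010);print('base',base.round(4),np.linalg.norm(np.diff(base,axis=0),axis=1))
e=base[1]-base[2];yaw=np.arctan2(e[1],e[0]);print('x dir deg',np.degrees(yaw), 'from short', np.degrees(np.arctan2(*(base[0]-base[1])[1::-1]))-90)
cen=(base[0]+base[2])/2;print('vise',cen.round(4))
def loc(n,l,z,yaw=yaw):
    p=atz('top',T(l),z)-cen; ex=np.array([np.cos(yaw),np.sin(yaw),0]);ey=np.array([-ex[1],ex[0],0])
    print(n,np.c_[p@ex,p@ey].round(4).tolist())
loc('tabs outer',[[115,62],[203,64],[103,243],[190,245]],.094)
loc('jaw face top',[[418,133],[411,257]],.036)
loc('anvil',[[440,152],[540,155],[415,252],[538,258]],.022)
loc('stop face',[[556,120],[550,285]],.036)
loc('housing',[[72,74],[310,82],[298,298],[52,288]],.044)
```

```text
blk [[ 0.4994 -0.2745  0.018 ]
 [ 0.4947 -0.3138  0.018 ]
 [ 0.4541 -0.308   0.018 ]
 [ 0.4593 -0.2683  0.018 ]] [ 0.4769 -0.2912  0.018 ] [0.0396 0.041  0.04   0.0406]
-96.85
-97.44
171.87
171.32
base [[ 0.5976 -0.0107  0.01  ]
 [ 0.5109 -0.0066  0.01  ]
 [ 0.5183  0.2052  0.01  ]] [0.0868567  0.21194968]
x dir deg -92.00201758493805 from short -92.70014812590544
vise [0.558  0.0972 0.01  ]
tabs outer [[-0.072, 0.0308], [-0.0435, 0.0311], [-0.0711, -0.0285], [-0.0432, -0.0282]]
jaw face top [[0.0203, 0.0225], [0.0204, -0.0204]]
anvil [[0.0266, 0.0189], [0.0613, 0.019], [0.02, -0.0164], [0.0624, -0.0171]]
stop face [[0.0673, 0.0287], [0.068, -0.0284]]
housing [[-0.0979, 0.0373], [-0.0165, 0.0373], [-0.0156, -0.0369], [-0.0984, -0.0364]]
```

Run:
```python
from h import *
o=get_obs();M=R.from_quat(o['tool_rot']).as_matrix();print(M.round(3));y=M[:,1];print('y az',np.degrees(np.arctan2(y[1],y[0])),np.degrees(o['q']))
i=cv2.imread('pics/side0.png');cv2.imwrite('pics/s_vise.png',cv2.resize(i[250:330,255:365],None,fx=7,fy=7,interpolation=cv2.INTER_CUBIC))
i=cv2.imread('pics/top0.png');cv2.imwrite('pics/c_v2.png',cv2.resize(i[232:277,258:310],None,fx=14,fy=13,interpolation=cv2.INTER_CUBIC))
d=np.load('pics/top0.npy');P=depthpts('top',d)
for v in(250,):
  for u in range(262,306):print(u,P[v,u].round(4).tolist())
```

```text
[[-0.     0.251 -0.968]
 [ 0.002 -0.968 -0.251]
 [-1.    -0.002 -0.   ]]
y az -75.46067103523512 [-8.56859457e+01  3.02731331e+01  8.21491026e+01 -2.42840078e-04
  6.76896652e+01 -1.02251633e+01]
262 [0.5625, 0.0906, 0.0359]
263 [0.5622, 0.0883, 0.0378]
264 [0.5625, 0.0865, 0.0362]
265 [0.567, 0.0874, 0.0124]
266 [0.5624, 0.0823, 0.0366]
267 [0.5619, 0.08, 0.0391]
268 [0.5627, 0.0784, 0.0348]
269 [0.565, 0.0778, 0.0228]
270 [0.5654, 0.0759, 0.0208]
271 [0.5651, 0.0737, 0.022]
272 [0.565, 0.0716, 0.0226]
273 [0.565, 0.0695, 0.0229]
274 [0.565, 0.0674, 0.0228]
275 [0.5648, 0.0653, 0.0236]
276 [0.5653, 0.0635, 0.021]
277 [0.5649, 0.0612, 0.0232]
278 [0.5648, 0.059, 0.0238]
279 [0.565, 0.0571, 0.0225]
280 [0.5647, 0.0548, 0.0244]
281 [0.5653, 0.0531, 0.0209]
282 [0.5652, 0.0509, 0.0218]
283 [0.5651, 0.0488, 0.0224]
284 [0.5649, 0.0467, 0.0232]
285 [0.5655, 0.0449, 0.0198]
286 [0.5657, 0.0428, 0.0192]
287 [0.5653, 0.0406, 0.0209]
288 [0.5653, 0.0385, 0.021]
289 [0.5651, 0.0364, 0.022]
290 [0.5676, 0.0352, 0.009]
291 [0.5676, 0.0331, 0.0089]
292 [0.5621, 0.0291, 0.0379]
293 [0.5628, 0.0273, 0.0342]
294 [0.5621, 0.025, 0.0377]
295 [0.5623, 0.023, 0.0369]
296 [0.5624, 0.021, 0.0364]
297 [0.5624, 0.019, 0.0365]
298 [0.562, 0.0168, 0.0384]
299 [0.5619, 0.0147, 0.0391]
300 [0.5629, 0.013, 0.0336]
301 [0.5674, 0.0121, 0.0099]
302 [0.5677, 0.01, 0.0081]
303 [0.5674, 0.0079, 0.0099]
304 [0.5665, 0.0056, 0.0144]
305 [0.5672, 0.0036, 0.0109]
```

View pics/s_vise.png

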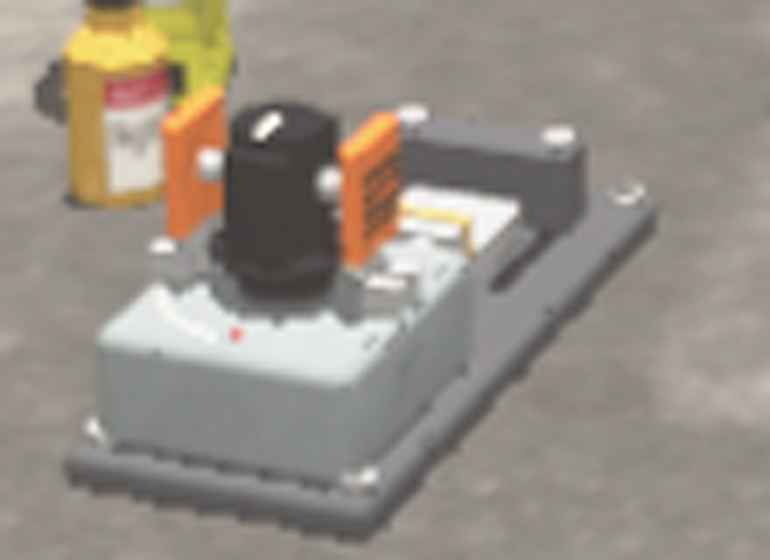

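View pics/c_v2.png

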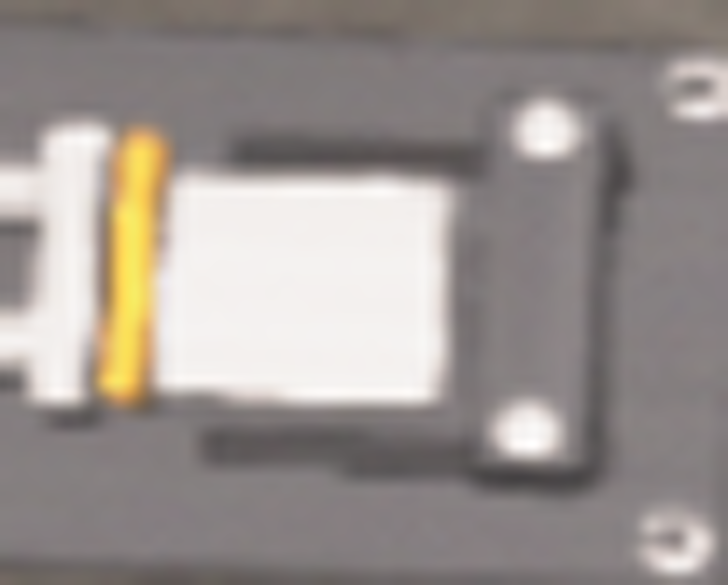

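```bash
cat >> h.py <<'E'
def plan(tgt,az,n=None,step=.03,p=None):
    o=get_obs();M=R.from_quat(o['tool_rot']);pos=o['position'];tgt=np.array(tgt,float)
    y=M.as_matrix()[:,1];a0=np.degrees(np.arctan2(y[1],y[0]));da=(az-a0+180)%360-180
    Mt=R.from_matrix(np.c_[[0,0,-1],[np.cos(np.radians(az)),np.sin(np.radians(az)),0],[np.sin(np.radians(az)),-np.cos(np.radians(az)),0]])
    rv=(M.inv()*Mt).as_rotvec(degrees=True)/6
    n=n or int(max(np.ceil(np.linalg.norm(tgt-pos)/step),np.ceil(abs(rv).max()/.95),1))
    print('pos',pos.round(4),'az',a0.round(2),'d',(tgt-pos).round(4),'da',da.round(2),'F',o['ft_force'].round(1),'M',o['moment'].round(3),'w',round(o['grip_width'],4),'t',round(o['time'],2),'n',n)
    for k in range(n):
        r=M.inv().apply((tgt-pos)/n)*100
        print([round(float(v),2) for v in np.r_[r,rv/n]]);M=M*R.from_rotvec(rv/n*6,degrees=True)
E
python3 -c "
from h import *
plan([.477,-.291,.10],-7.8,16)"
```

```text
pos [ 0.1569 -0.6043  0.2217] az -75.46 d [ 0.3201  0.3133 -0.1217] da 67.66 F [-0.  -0.7  0.2] M [-0.016  0.008 -0.016] w 0.0869 t 0.1 n 16
[0.76, -1.39, -2.43, -0.7, -0.0, 0.0]
[0.76, -1.21, -2.52, -0.7, -0.0, 0.0]
[0.76, -1.02, -2.61, -0.7, -0.0, 0.0]
[0.76, -0.82, -2.67, -0.7, -0.0, 0.0]
[0.76, -0.63, -2.73, -0.7, -0.0, 0.0]
[0.76, -0.42, -2.77, -0.7, -0.0, 0.0]
[0.76, -0.22, -2.79, -0.7, -0.0, 0.0]
[0.76, -0.01, -2.8, -0.7, -0.0, 0.0]
[0.76, 0.2, -2.79, -0.7, -0.0, 0.0]
[0.76, 0.4, -2.77, -0.7, -0.0, 0.0]
[0.76, 0.6, -2.73, -0.7, -0.0, 0.0]
[0.76, 0.8, -2.68, -0.7, -0.0, 0.0]
[0.76, 1.0, -2.62, -0.7, -0.0, 0.0]
[0.76, 1.19, -2.53, -0.7, -0.0, 0.0]
[0.76, 1.37, -2.44, -0.7, -0.0, 0.0]
[0.76, 1.55, -2.33, -0.7, -0.0, 0.0]
```

>>> send_rows --steps '[[[0.76,-1.39,-2.43,-0.7,0,0],[0.76,-1.21,-2.52,-0.7,0,0],[0.76,-1.02,-2.61,-0.7,0,0],[0.76,-0.82,-2.67,-0.7,0,0],[0.76,-0.63,-2.73,-0.7,0,0],[0.76,-0.42,-2.77,-0.7,0,0],[0.76,-0.22,-2.79,-0.7,0,0],[0.76,0,-2.8,-0.7,0,0]]]' --gripper 0

```text
time: 0.77
position: [0.3165, -0.4465, 0.1565]
tool_rot: [-0.642, -0.293, 0.644, -0.294]
ft_force: [1.2, -0.8, -0.6]
grip_width: 0.0871
```

```bash
python3 -c "
from h import *
plan([.477,-.291,.10],-7.8,8)"
```

```text
pos [ 0.3165 -0.4465  0.1565] az -40.94 d [ 0.1605  0.1555 -0.0565] da 33.14 F [ 1.2 -0.8 -0.6] M [ 0.002 -0.078  0.005] w 0.0871 t 0.77 n 8
[0.7, 0.24, -2.78, -0.69, 0.0, 0.0]
[0.7, 0.44, -2.76, -0.69, 0.0, 0.0]
[0.7, 0.64, -2.72, -0.69, 0.0, 0.0]
[0.7, 0.83, -2.67, -0.69, 0.0, 0.0]
[0.7, 1.03, -2.6, -0.69, 0.0, 0.0]
[0.7, 1.21, -2.52, -0.69, 0.0, 0.0]
[0.7, 1.39, -2.42, -0.69, 0.0, 0.0]
[0.7, 1.56, -2.32, -0.69, 0.0, 0.0]
```

Tracking is good.

>>> send_rows --steps '[[[0.7,0.24,-2.78,-0.69,0,0],[0.7,0.44,-2.76,-0.69,0,0],[0.7,0.64,-2.72,-0.69,0,0],[0.7,0.83,-2.67,-0.69,0,0],[0.7,1.03,-2.6,-0.69,0,0],[0.7,1.21,-2.52,-0.69,0,0],[0.7,1.39,-2.42,-0.69,0,0],[0.7,1.56,-2.32,-0.69,0,0]]]'

```text
time: 1.43
position: [0.4803, -0.2783, 0.0945]
tool_rot: [-0.525, -0.474, 0.527, -0.47]
ft_force: [0.6, -1.3, -0.2]
grip_width: 0.087
```

```bash
python3 -c "
from h import *
plan([.477,-.291,.004],-7.8,5)
p,d=camera('top');cv2.imwrite('pics/t1.png',cv2.resize(p[240:340,390:510,::-1],None,fx=6,fy=6,interpolation=2))
p,d=camera('side');cv2.imwrite('pics/sd1.png',cv2.resize(p[160:280,290:440,::-1],None,fx=5,fy=5,interpolation=2))
"
```

```text
pos [ 0.4803 -0.2783  0.0945] az -6.18 d [-0.0033 -0.0127 -0.0905] da -1.62 F [ 0.6 -1.3 -0.2] M [-0.03  -0.086  0.03 ] w 0.087 t 1.43 n 5
[1.81, -0.03, 0.26, 0.05, -0.0, 0.01]
[1.81, -0.03, 0.26, 0.05, -0.0, 0.01]
[1.81, -0.03, 0.26, 0.05, -0.0, 0.01]
[1.81, -0.03, 0.26, 0.05, -0.0, 0.01]
[1.81, -0.03, 0.26, 0.05, -0.0, 0.01]
```

View pics/t1.png

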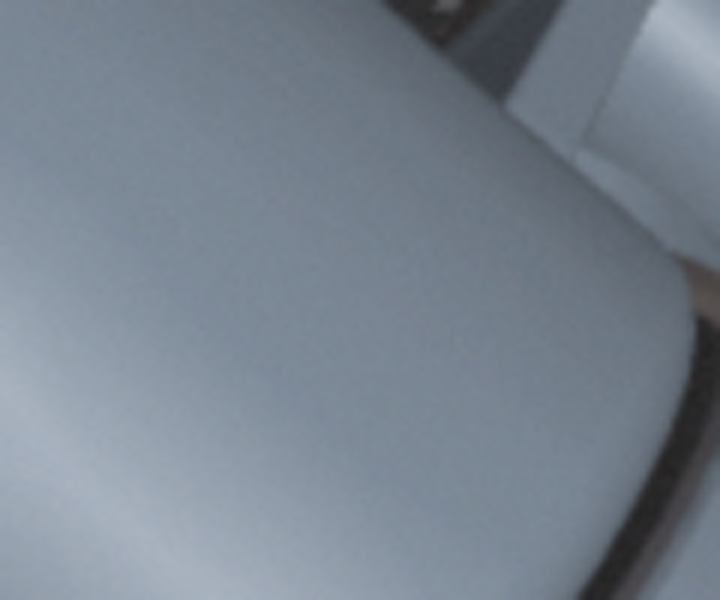

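View pics/sd1.png

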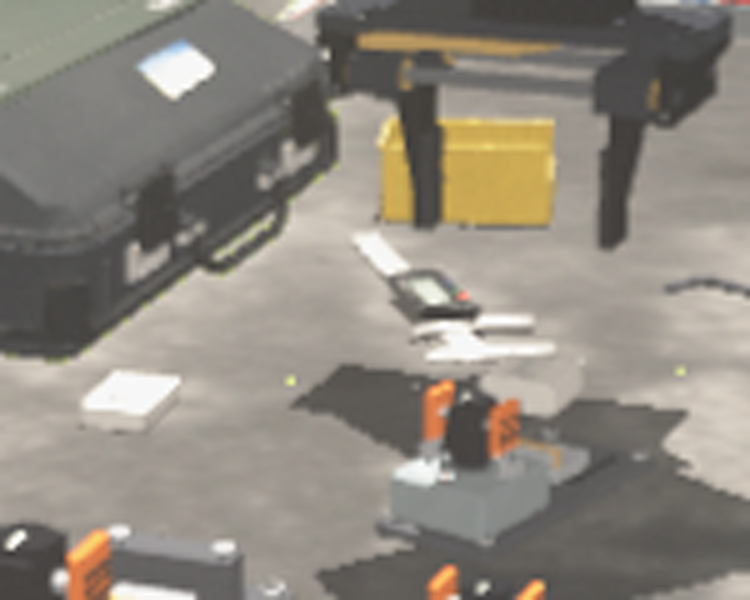

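```bash
python3 -c "
from h import *
o=get_obs();M=R.from_quat(o['tool_rot']).as_matrix();p=o['position']
print(proj('side',[p+M[:,1]*s*.0435+M[:,2]*t for s in(-1,1) for t in (-.0095,.0095)]),proj('side',[[.477,-.291,.018]]))
"
```

```text
[[409.60525358 208.52408387]
 [412.07515439 206.48319533]
 [376.28573371 204.9082762 ]
 [379.06515269 202.96190439]] [[396.38133834 232.6389946 ]]
```

>>> send_rows --steps '[[[0.8,-0.03,0.26,0.05,0,0.01],[0.8,-0.03,0.26,0.05,0,0.01],[0.6,-0.03,0.26,0.05,0,0.01],[0.4,-0.03,0.26,0.05,0,0.01],[0,-0.03,0.26,0.05,0,0.01]]]'

```text
time: 1.95
position: [0.4758, -0.2908, 0.0645]
tool_rot: [0.533, 0.466, -0.533, 0.463]
ft_force: [0.7, 1.0, 0.2]
grip_width: 0.0873
```

```bash
python3 -c "
from h import *
plan([.477,-.291,.004],-7.8,4)
p,d=camera('side');cv2.imwrite('pics/sd2.png',cv2.resize(p[190:260,360:430,::-1],None,fx=8,fy=8,interpolation=2))
"
```

```text
pos [ 0.4758 -0.2908  0.0645] az -7.86 d [ 0.0012 -0.0002 -0.0605] da 0.06 F [0.7 1.  0.2] M [-0.042 -0.088  0.012] w 0.0873 t 1.95 n 4
[1.51, 0.04, 0.01, -0.0, -0.01, 0.01]
[1.51, 0.03, 0.01, -0.0, -0.01, 0.01]
[1.51, 0.03, 0.0, -0.0, -0.01, 0.01]
[1.51, 0.03, 0.0, -0.0, -0.01, 0.01]
```

View pics/sd2.png

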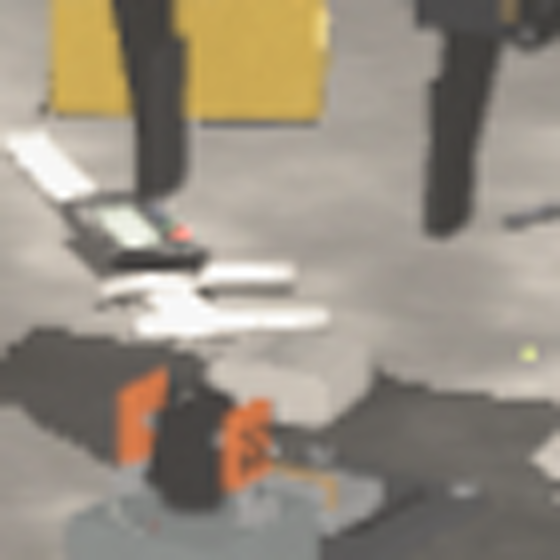

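>>> send_rows --steps '[[[1.8,0.04,0,0,0,0],[1.8,0.04,0,0,0,0],[1.3,0.04,0,0,0,0],[0.8,0,0,0,0,0],[0.2,0,0,0,0,0],[0,0,0,0,0,0]]]'

```text
time: 2.5
position: [0.4763, -0.2986, 0.0056]
tool_rot: [0.536, 0.461, -0.535, 0.463]
ft_force: [0.6, 0.5, 0.2]
grip_width: 0.0872
```

```bash
python3 -c "
from h import *
plan([.477,-.291,.004],-7.8,1)
p,d=camera('side');cv2.imwrite('pics/sd3.png',cv2.resize(p[200:260,360:440,::-1],None,fx=8,fy=8,interpolation=2))
"
```

```text
pos [ 0.4763 -0.2986  0.0056] az -8.47 d [ 0.0007  0.0076 -0.0016] da 0.67 F [0.6 0.5 0.2] M [-0.045 -0.085  0.001] w 0.0872 t 2.5 n 1
[0.16, -0.04, -0.76, -0.11, 0.01, -0.03]
```

View pics/sd3.png

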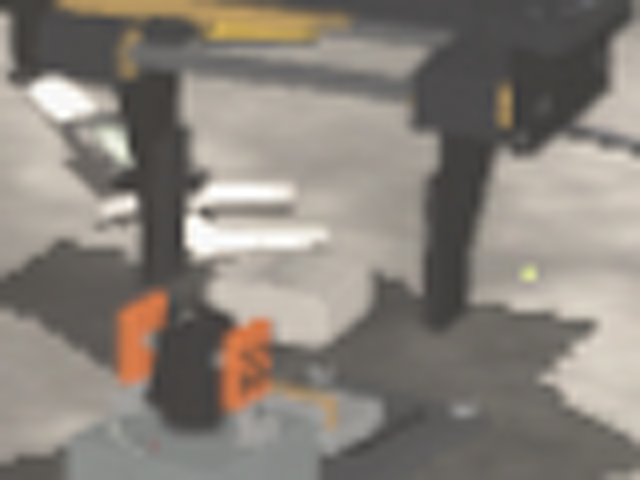

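>>> send_rows --steps '[[[0.16,-0.04,-0.76,-0.11,0,0],[0,0,0,0,0,0],[0,0,0,0,0,0]]]'

```text
time: 2.8
position: [0.478, -0.2915, 0.006]
tool_rot: [0.533, 0.463, -0.532, 0.467]
ft_force: [0.5, 0.5, 0.7]
grip_width: 0.0872
```

```bash
python3 -c "
from h import *
plan([.477,-.291,.004],-7.8,1)"
```

```text
pos [ 0.478  -0.2915  0.006 ] az -7.78 d [-0.001   0.0005 -0.002 ] da -0.02 F [0.5 0.5 0.7] M [-0.018 -0.129 -0.029] w 0.0872 t 2.8 n 1
[0.2, -0.11, -0.03, 0.0, 0.03, -0.05]
```

>>> send_rows --steps '[[[0.15,-0.1,0,0,0,0],[0,0,0,0,0,0],[0,0,0,0,0,0],[0,0,0,0,0,0],[0,0,0,0,0,0],[0,0,0,0,0,0],[0,0,0,0,0,0],[0,0,0,0,0,0]]]' --gripper 1 --force 25

```text
time: 3.47
position: [0.478, -0.2914, 0.0061]
tool_rot: [0.533, 0.462, -0.532, 0.469]
ft_force: [0.3, 0.2, -0.3]
grip_width: 0.0418
```

```bash
python3 -c "
from h import *
plan([.477,-.291,.12],-7.8,4)"
```

```text
pos [ 0.478  -0.2914  0.0061] az -7.7 d [-0.001   0.0004  0.1139] da -0.1 F [ 0.3  0.2 -0.3] M [ 0.019 -0.111 -0.027] w 0.0418 t 3.47 n 4
[-2.85, -0.0, 0.01, 0.0, 0.01, -0.02]
[-2.85, -0.01, 0.0, 0.0, 0.01, -0.02]
[-2.85, -0.01, 0.0, 0.0, 0.01, -0.02]
[-2.85, -0.02, -0.0, 0.0, 0.01, -0.02]
```

>>> send_rows --steps '[[[0,0,0,0,0,0],[0,0,0,0,0,0],[0,0,0,0,0,0]]]'

```text
time: 3.72
position: [0.4781, -0.2914, 0.0061]
tool_rot: [0.533, 0.462, -0.532, 0.469]
ft_force: [-0.5, -0.1, 0.7]
grip_width: 0.0401
```

>>> send_rows --steps '[[[-1,0,0,0,0,0],[-2,0,0,0,0,0],[-2.5,0,0,0,0,0],[-2.5,0,0,0,0,0],[-1.5,0,0,0,0,0],[-1.5,0,0,0,0,0],[0,0,0,0,0,0],[0,0,0,0,0,0]]]'

```text
time: 4.38
position: [0.4737, -0.2878, 0.1203]
tool_rot: [0.533, 0.466, -0.532, 0.465]
ft_force: [0.6, 0.2, -2.9]
grip_width: 0.0398
```

```bash
python3 -c "
from h import *
plan([.557,.0532,.15],-2.2,16)
p,d=camera('side');cv2.imwrite('pics/sd4.png',cv2.resize(p[170:260,350:450,::-1],None,fx=8,fy=8,interpolation=2))
"
```

```text
pos [ 0.4737 -0.2878  0.1203] az -7.71 d [0.0833 0.341  0.0297] da 5.51 F [ 0.6  0.2 -2.9] M [-0.011 -0.09  -0.041] w 0.0398 t 4.38 n 16
[-0.18, 0.23, -2.18, -0.06, -0.0, 0.0]
[-0.18, 0.24, -2.18, -0.06, -0.0, 0.0]
[-0.18, 0.26, -2.18, -0.06, -0.0, 0.0]
[-0.18, 0.27, -2.18, -0.06, -0.0, 0.0]
[-0.18, 0.28, -2.18, -0.06, -0.0, 0.0]
[-0.18, 0.3, -2.17, -0.06, -0.0, 0.0]
[-0.18, 0.31, -2.17, -0.06, -0.0, 0.0]
[-0.18, 0.32, -2.17, -0.06, -0.0, 0.0]
[-0.18, 0.33, -2.17, -0.06, -0.0, 0.0]
[-0.18, 0.35, -2.17, -0.06, -0.0, 0.0]
[-0.19, 0.36, -2.16, -0.06, -0.0, 0.0]
[-0.19, 0.37, -2.16, -0.06, -0.0, 0.0]
[-0.19, 0.39, -2.16, -0.06, -0.0, 0.0]
[-0.19, 0.4, -2.16, -0.06, -0.0, 0.0]
[-0.19, 0.41, -2.15, -0.06, -0.0, 0.0]
[-0.19, 0.43, -2.15, -0.06, -0.0, 0.0]
```

View pics/sd4.png

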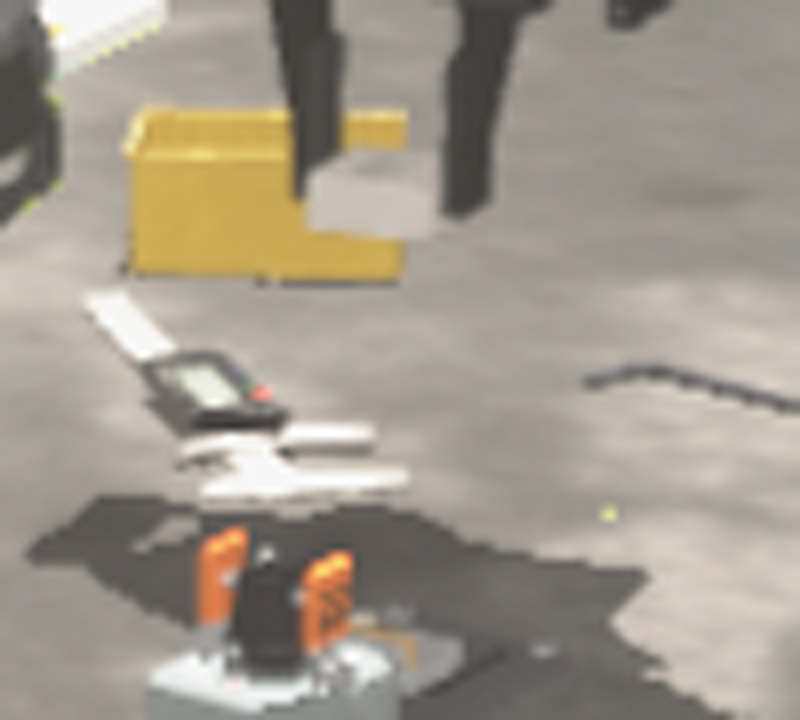

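>>> send_rows --steps '[[[-0.3,0.23,-2.18,-0.06,0,0],[-0.3,0.24,-2.18,-0.06,0,0],[-0.3,0.26,-2.18,-0.06,0,0],[-0.3,0.27,-2.18,-0.06,0,0],[-0.3,0.28,-2.18,-0.06,0,0],[-0.2,0.3,-2.18,-0.06,0,0],[-0.2,0.31,-2.18,-0.06,0,0],[-0.2,0.32,-2.18,-0.06,0,0]]]'

```text
time: 5.1
position: [0.511, -0.1131, 0.1318]
tool_rot: [-0.52, -0.482, 0.525, -0.47]
ft_force: [-0.1, -0.3, -2.7]
grip_width: 0.04
```

>>> send_rows --steps '[[[-0.2,0.33,-2.16,-0.06,0,0],[-0.2,0.35,-2.16,-0.06,0,0],[-0.2,0.36,-2.16,-0.06,0,0],[-0.2,0.37,-2.16,-0.06,0,0],[-0.1,0.39,-2.0,-0.06,0,0],[-0.1,0.4,-1.5,-0.06,0,0],[0,0.41,-1.0,-0.06,0,0],[0,0,0,0,0,0]]]'

```text
time: 5.77
position: [0.5409, 0.0286, 0.1316]
tool_rot: [-0.504, -0.503, 0.516, -0.476]
ft_force: [0.8, -0.1, -2.9]
grip_width: 0.0398
```

```bash
python3 -c "
from h import *
plan([.557,.0532,.12],-2.2,5)
"
```

```text
pos [0.5409 0.0286 0.1316] az -2.37 d [ 0.0161  0.0246 -0.0116] da 0.17 F [ 0.8 -0.1 -2.9] M [-0.075 -0.143  0.002] w 0.0398 t 5.77 n 5
[0.23, 0.31, -0.5, -0.01, -0.03, 0.07]
[0.23, 0.31, -0.5, -0.01, -0.03, 0.07]
[0.23, 0.31, -0.5, -0.01, -0.03, 0.07]
[0.23, 0.31, -0.5, -0.01, -0.03, 0.07]
[0.23, 0.3, -0.5, -0.01, -0.03, 0.07]
```

>>> send_rows --steps '[[[0.6,0.31,-0.5,0,-0.03,0.07],[0.8,0.31,-0.5,0,-0.03,0.07],[1.0,0.31,-0.5,0,-0.03,0.07],[1.0,0.31,-0.5,0,-0.03,0.07],[1.0,0.31,-0.5,0,-0.03,0.07],[0.5,0,0,0,0,0],[0,0,0,0,0,0],[0,0,0,0,0,0]]]'

```text
time: 6.43
position: [0.5543, 0.0505, 0.0732]
tool_rot: [-0.508, -0.489, 0.515, -0.487]
ft_force: [0.2, -0.4, -3.4]
grip_width: 0.0395
```

```bash
python3 -c "
from h import *
plan([.557,.0532,.055],-2.2,2)
p,d=camera('side');cv2.imwrite('pics/sd5f.png',p[:,:,::-1]);cv2.imwrite('pics/sd5.png',cv2.resize(p[220:330,255:365,::-1],None,fx=7,fy=7,interpolation=2))
p,d=camera('top');cv2.imwrite('pics/t5.png',cv2.resize(p[200:300,190:330,::-1],None,fx=5,fy=5,interpolation=2))
"
```

```text
pos [0.5543 0.0505 0.0732] az -2.68 d [ 0.0027  0.0027 -0.0182] da 0.48 F [ 0.2 -0.4 -3.4] M [ 0.012 -0.105 -0.02 ] w 0.0395 t 6.43 n 2
[0.91, 0.14, -0.15, -0.04, 0.02, 0.04]
[0.91, 0.13, -0.14, -0.04, 0.02, 0.04]
```

View pics/sd5.png

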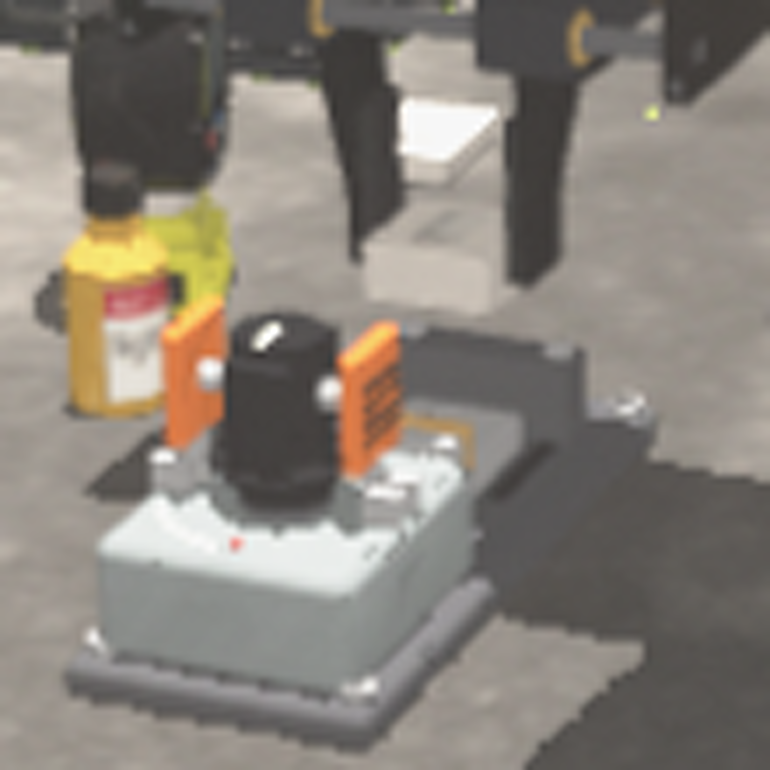

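View pics/t5.png

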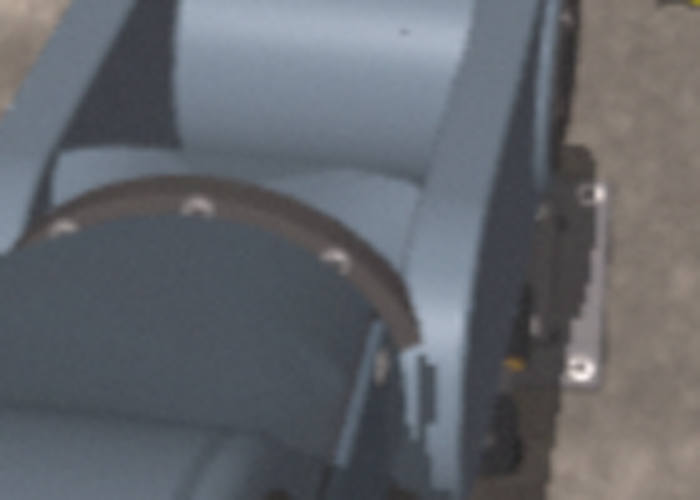

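Run:
```python
from h import *
o=get_obs();M=R.from_quat(o['tool_rot']).as_matrix();p=o['position']
S=lambda X:((proj('side',X)-[255,220])*7+3).round(1)
c=p+M[:,0]*-.003
B=lambda s,t,h:p+M[:,1]*s*.02-M[:,2]*t*.02+M[:,0]*(.006-h)
print('blk front bot L,R, top L,R',S([B(1,1,0),B(-1,1,0),B(1,1,.018),B(-1,1,.018)]).tolist())
a=np.radians(-92.2);ex=np.array([np.cos(a),np.sin(a),0]);ey=np.array([-ex[1],ex[0],0]);v=np.array([.5588,.0972,0])
N=lambda x,y,z:v+ex*(x+.0459)+ey*y+[0,0,z]
print('jaw top corners',S([N(-.0255,.021,.036),N(-.0255,-.021,.036)]).tolist())
k=-.1035
print('tabs top outer a(-x,+x) b',S([N(k-.014,.029,.094),N(k+.014,.029,.094),N(k-.014,-.029,.094),N(k+.014,-.029,.094)]).tolist())
print('base',S([N(.107-.0459,.045,.01),N(.107-.0459,-.045,.01),N(-.107-.0459,-.045,.01),N(-.107-.0459,.045,.01)]).tolist())
```

```text
blk front bot L,R, top L,R [[363.8, 292.3], [491.3, 309.8], [361.2, 234.2], [489.3, 251.0]]
jaw top corners [[347.5, 399.9], [480.9, 420.2]]
tabs top outer a(-x,+x) b [[167.7, 327.4], [214.9, 289.7], [366.6, 356.7], [410.2, 317.6]]
base [[396.2, 360.1], [665.7, 399.8], [377.0, 715.7], [69.3, 658.7]]
```

>>> send_rows --steps '[[[0.8,0.14,-0.15,-0.04,0.02,0.04],[0.8,0.13,-0.14,-0.04,0.02,0.04],[0.5,0,0,0,0,0],[0,0,0,0,0,0],[0,0,0,0,0,0]]]'

```text
time: 6.95
position: [0.5591, 0.0521, 0.0523]
tool_rot: [0.511, 0.488, -0.508, 0.492]
ft_force: [-0.0, 0.1, -3.2]
grip_width: 0.0397
```

```bash
python3 -c "
from h import *
plan([.557,.0532,.045],-2.2,2)
"
```

```text
pos [0.5591 0.0521 0.0523] az -2.25 d [-0.0021  0.0011 -0.0073] da 0.05 F [-0.   0.1 -3.2] M [-0.036 -0.124 -0.013] w 0.0397 t 6.95 n 2
[0.36, -0.11, -0.05, -0.0, 0.0, -0.03]
[0.36, -0.11, -0.05, -0.0, 0.0, -0.03]
```

>>> send_rows --steps '[[[0.36,-0.11,-0.06,0,0,-0.03],[0.36,-0.11,-0.05,0,0,-0.03],[0,0,0,0,0,0],[0,0,0,0,0,0]]]'

```text
time: 7.28
position: [0.5569, 0.0534, 0.0444]
tool_rot: [-0.509, -0.49, 0.51, -0.49]
ft_force: [-0.2, -0.3, -2.7]
grip_width: 0.0396
```

```bash
python3 -c "
from h import *
plan([.557,.0532,.030],-2.2,2)
p,d=camera('side');cv2.imwrite('pics/sd6.png',cv2.resize(p[230:310,275:365,::-1],None,fx=8,fy=7.5,interpolation=2))
"
```

```text
pos [0.5569 0.0534 0.0444] az -2.24 d [ 0.0001 -0.0002 -0.0144] da 0.04 F [-0.2 -0.3 -2.7] M [-0.044 -0.115  0.002] w 0.0396 t 7.28 n 2
[0.72, 0.01, 0.01, -0.0, 0.0, 0.0]
[0.72, 0.01, 0.01, -0.0, 0.0, 0.0]
```

View pics/sd6.png

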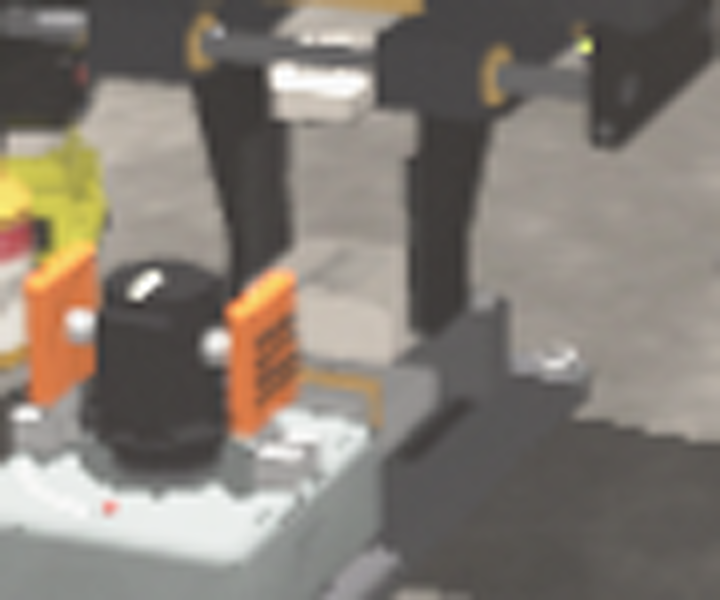

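>>> send_rows --steps '[[[0.5,0,0,0,0,0],[0.4,0,0,0,0,0],[0.1,0,0,0,0,0],[0,0,0,0,0,0],[0,0,0,0,0,0]]]'

```text
time: 7.75
position: [0.5572, 0.0535, 0.0336]
tool_rot: [-0.509, -0.49, 0.51, -0.49]
ft_force: [-0.2, 0.2, -2.5]
grip_width: 0.0396
```

```bash
python3 -c "
from h import *
plan([.557,.0532,.028],-2.2,1)
"
```

```text
pos [0.5572 0.0535 0.0336] az -2.24 d [-0.0002 -0.0003 -0.0056] da 0.04 F [-0.2  0.2 -2.5] M [-0.019 -0.093 -0.006] w 0.0396 t 7.75 n 1
[0.56, -0.02, 0.03, -0.01, 0.01, -0.0]
```

No contact with the jaw or stop so far; the block's underside is at about 27.5 mm.

>>> send_rows --steps '[[[0.2,0,0,0,0,0],[0.15,0,0,0,0,0],[0.1,0,0,0,0,0],[0,0,0,0,0,0]]]'

```text
time: 8.08
position: [0.5574, 0.0534, 0.0288]
tool_rot: [-0.51, -0.49, 0.51, -0.491]
ft_force: [-1.1, -0.2, -2.6]
grip_width: 0.0396
```

>>> send_rows --steps '[[[0.1,0,0,0,0,0],[0,0,0,0,0,0]]]'

```text
time: 8.25
position: [0.5577, 0.0534, 0.0283]
tool_rot: [0.51, 0.49, -0.51, 0.491]
ft_force: [0.2, -0.2, -2.7]
grip_width: 0.0402
```

```bash
python3 -c "
from h import *
plan([.557,.0532,.028],-2.2,1)
p,d=camera('side');cv2.imwrite('pics/sd7.png',cv2.resize(p[230:310,275:365,::-1],None,fx=8,fy=7.5,interpolation=2))
"
```

```text
pos [0.5577 0.0534 0.0283] az -2.24 d [-0.0007 -0.0002 -0.0003] da 0.04 F [ 0.2 -0.2 -2.7] M [ 0.009 -0.142 -0.037] w 0.0402 t 8.25 n 1
[0.03, -0.07, 0.02, -0.01, 0.01, -0.01]
```

View pics/sd7.png

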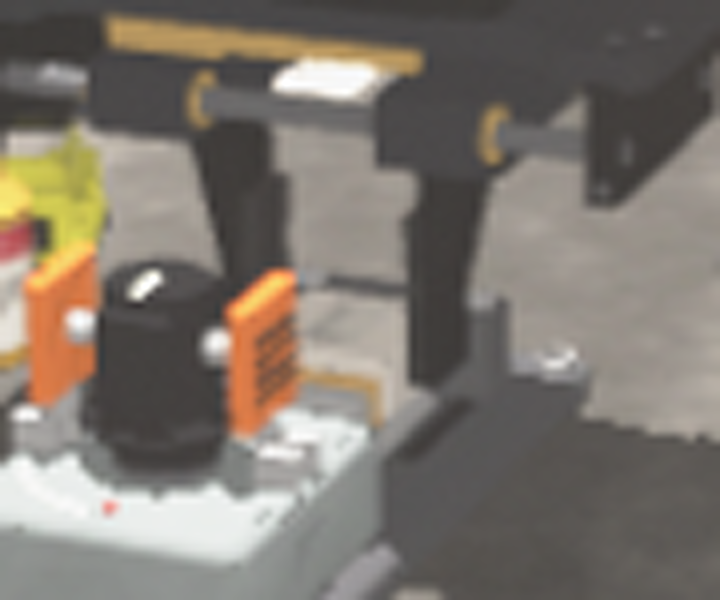

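>>> send_rows --steps '[[[0.1,0,0,0,0,0],[0,0,0,0,0,0]]]'

```text
time: 8.47
position: [0.5579, 0.0535, 0.0285]
tool_rot: [0.51, 0.489, -0.509, 0.491]
ft_force: [-0.3, -0.4, -1.8]
grip_width: 0.0398
```

>>> send_rows --steps '[[[0.1,-0.03,0,0,0,0],[0,0,0,0,0,0]]]'

```text
time: 8.63
position: [0.5581, 0.0535, 0.0283]
tool_rot: [0.51, 0.489, -0.509, 0.491]
ft_force: [0.3, 0.6, -3.8]
grip_width: 0.0399
```

>>> send_rows --steps '[[[0.25,-0.05,0,0,0,0],[0,0,0,0,0,0]]]'

```text
time: 8.8
position: [0.5586, 0.0534, 0.0287]
tool_rot: [0.511, 0.488, -0.508, 0.492]
ft_force: [-0.0, 0.6, -3.7]
grip_width: 0.0397
```

>>> send_rows --steps '[[[0.2,-0.05,0,0,0,0]]]'

```text
time: 8.88
position: [0.559, 0.0534, 0.0279]
tool_rot: [0.512, 0.488, -0.508, 0.492]
ft_force: [-3.1, 0.6, 23.3]
grip_width: 0.0394
```

>>> send_rows --steps '[[[0,0,0,0,0,0],[0,0,0,0,0,0]]]'

```text
time: 9.05
position: [0.5594, 0.0533, 0.028]
tool_rot: [0.512, 0.487, -0.508, 0.493]
ft_force: [-0.5, 0.1, 0.5]
grip_width: 0.0395
```

```bash
python3 -c "
from h import *
plan([.557,.0532,.028],-2.2,1)
M=R.from_quat(get_obs()['tool_rot']).as_matrix();print(M.round(4))
p,d=camera('side');cv2.imwrite('pics/sd8.png',cv2.resize(p[230:310,275:365,::-1],None,fx=8,fy=7.5,interpolation=2))
"
```

```text
pos [0.5594 0.0533 0.028 ] az -2.27 d [-0.0024 -0.0001  0.    ] da 0.07 F [-0.5  0.1  0.5] M [-0.014 -0.013 -0.034] w 0.0395 t 9.05 n 1
[-0.0, -0.24, 0.02, -0.01, 0.01, -0.09]
[[ 0.0097  0.9992 -0.0396]
 [-0.0016 -0.0396 -0.9992]
 [-1.      0.0098  0.0012]]
```

View pics/sd8.png

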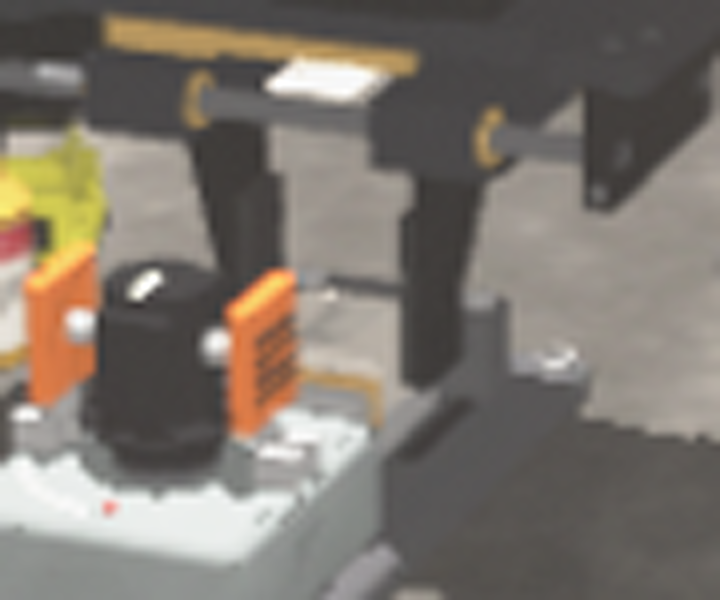

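>>> send_rows --steps '[[[-0.05,-0.3,0.0,0,0,-0.1],[0,0,0,0,0,0],[0,0,0,0,0,0]]]'

```text
time: 9.35
position: [0.5563, 0.0534, 0.0281]
tool_rot: [-0.509, -0.49, 0.511, -0.49]
ft_force: [-0.5, 0.3, 2.9]
grip_width: 0.0399
```

```bash
python3 -c "
from h import *
plan([.557,.0532,.028],-2.2,1)
"
```

```text
pos [0.5563 0.0534 0.0281] az -2.27 d [ 0.0007 -0.0002 -0.0001] da 0.07 F [-0.5  0.3  2.9] M [-0.023 -0.138 -0.027] w 0.0399 t 9.35 n 1
[0.01, 0.07, 0.02, -0.01, 0.01, 0.02]
```

Good. Release with a gentle partial opening, since 87 mm isn't needed yet, then rise.

>>> send_rows --steps '[[[0,0,0,0,0,0],[0,0,0,0,0,0],[0,0,0,0,0,0],[0,0,0,0,0,0],[0,0,0,0,0,0],[0,0,0,0,0,0]]]' --gripper 0

```text
time: 9.85
position: [0.5558, 0.0534, 0.0269]
tool_rot: [-0.509, -0.491, 0.511, -0.489]
ft_force: [0.7, 0.0, 0.0]
grip_width: 0.0718
```

>>> send_rows --steps '[[[-1,0,0,0,0,0],[-1.5,0,0,0,0,0],[-2.5,0,0,0,0,0],[-3,0,0,0,0,0],[-3,0,0,0,0,0],[-3,0,0,0,0,0],[-1,0,0,0,0,0],[0,0,0,0,0,0]]]'

```text
time: 10.52
position: [0.5549, 0.0536, 0.1861]
tool_rot: [-0.508, -0.492, 0.512, -0.488]
ft_force: [0.6, 0.5, -0.2]
grip_width: 0.0873
```

```bash
python3 -c "
from h import *
plan([.561,.1547,.14],-2.2,6)
p,d=camera('side');cv2.imwrite('pics/sd9.png',cv2.resize(p[230:330,255:365,::-1],None,fx=7,fy=6,interpolation=2))
p,d=camera('top');cv2.imwrite('pics/t9.png',cv2.resize(p[180:300,190:340,::-1],None,fx=5,fy=5,interpolation=2))
"
```

```text
pos [0.5549 0.0536 0.1861] az -2.28 d [ 0.0061  0.1011 -0.0461] da 0.08 F [ 0.6  0.5 -0.2] M [-0.009 -0.117 -0.004] w 0.0873 t 10.52 n 6
[0.77, 0.04, -1.69, -0.0, 0.0, 0.01]
[0.77, 0.04, -1.69, -0.0, 0.0, 0.01]
[0.77, 0.04, -1.69, -0.0, 0.0, 0.01]
[0.77, 0.04, -1.69, -0.0, 0.0, 0.01]
[0.77, 0.04, -1.69, -0.0, 0.0, 0.01]
[0.77, 0.04, -1.69, -0.0, 0.0, 0.01]
```

View pics/sd9.png

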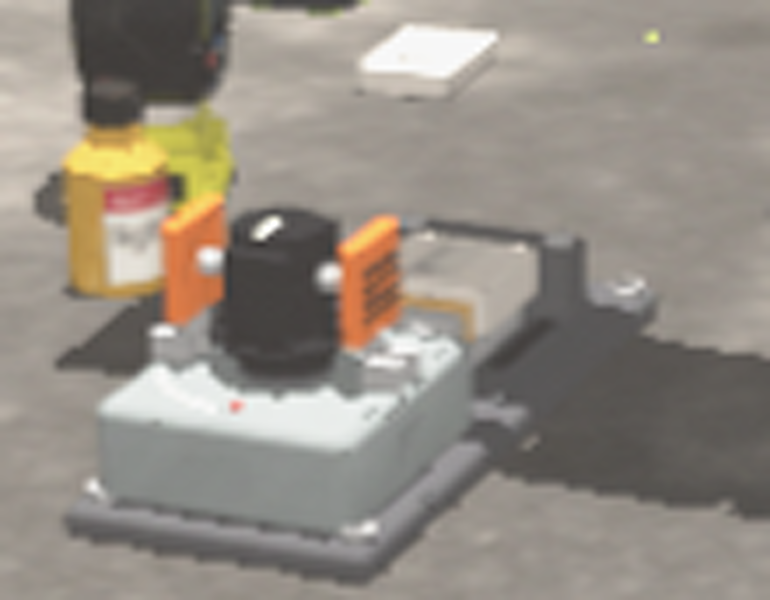

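View pics/t9.png

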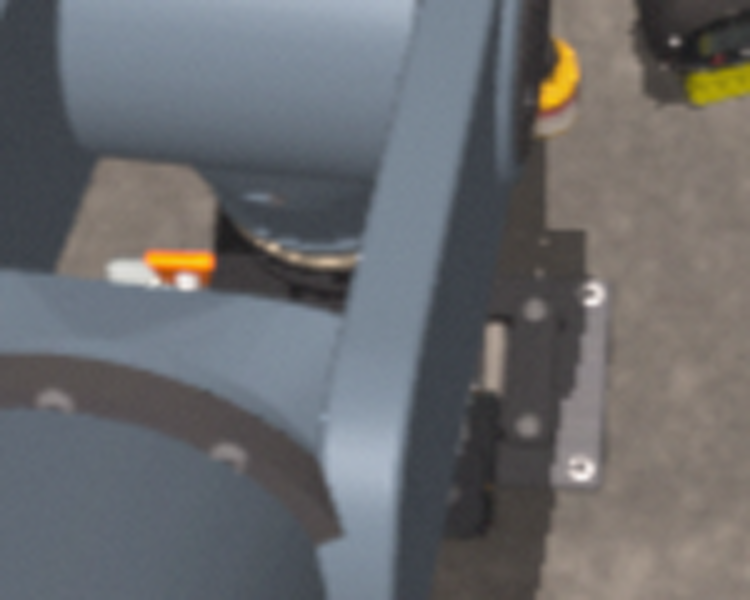

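>>> send_rows --steps '[[[0.77,0.08,-1.7,0,0,0],[0.77,0.08,-1.7,0,0,0.01],[0.77,0.08,-1.7,0,0,0.01],[0.77,0.08,-1.7,0,0,0.01],[0.77,0.08,-1.7,0,0,0.01],[0.77,0.08,-1.7,0,0,0.01],[0,0,0,0,0,0],[0,0,0,0,0,0]]]'

```text
time: 11.28
position: [0.554, 0.1573, 0.124]
tool_rot: [-0.503, -0.495, 0.519, -0.483]
ft_force: [0.6, -1.3, -0.1]
grip_width: 0.0872
```

```bash
python3 -c "
from h import *
plan([.561,.1547,.105],-2.2,3)
p,d=camera('side');cv2.imwrite('pics/sd10.png',cv2.resize(p[200:330,235:365,::-1],None,fx=6,fy=4.6,interpolation=2))
"
```

```text
pos [0.554  0.1573 0.124 ] az -2.46 d [ 0.007  -0.0026 -0.019 ] da 0.26 F [ 0.6 -1.3 -0.1] M [-0.033 -0.169  0.009] w 0.0872 t 11.28 n 3
[0.63, 0.26, 0.08, -0.01, 0.01, 0.09]
[0.63, 0.25, 0.08, -0.01, 0.01, 0.09]
[0.63, 0.24, 0.08, -0.01, 0.01, 0.09]
```

View pics/sd10.png

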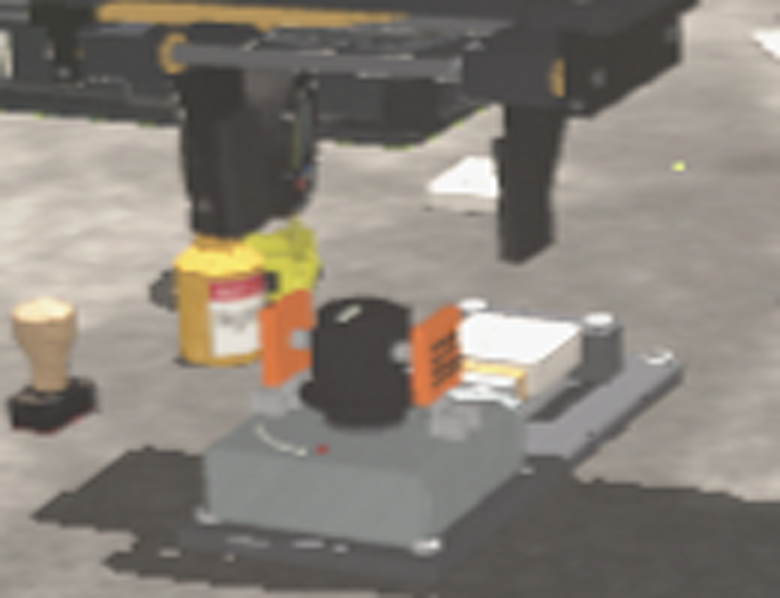

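>>> send_rows --steps '[[[0.5,0.3,0.08,0,0.01,0.09],[0.5,0.3,0.08,0,0.01,0.09],[0.5,0.2,0.08,0,0.01,0.09],[0,0,0,0,0,0],[0,0,0,0,0,0]]]'

```text
time: 11.75
position: [0.5617, 0.1506, 0.1068]
tool_rot: [-0.511, -0.488, 0.512, -0.489]
ft_force: [1.1, -0.1, 0.6]
grip_width: 0.0873
```

```bash
python3 -c "
from h import *
plan([.561,.1547,.061],-2.2,3)
o=get_obs();M=R.from_quat(o['tool_rot']).as_matrix();print(M.round(3).tolist())
p,d=camera('side');cv2.imwrite('pics/sd11.png',cv2.resize(p[220:320,245:345,::-1],None,fx=7,fy=6,interpolation=2))
"
```

```text
pos [0.5617 0.1506 0.1068] az -2.7 d [-0.0007  0.0041 -0.0458] da 0.5 F [ 1.1 -0.1  0.6] M [-0.052 -0.1    0.009] w 0.0873 t 11.75 n 3
[1.53, -0.03, -0.14, -0.03, 0.0, -0.0]
[1.53, -0.03, -0.14, -0.03, 0.0, -0.0]
[1.53, -0.03, -0.14, -0.03, 0.0, -0.0]
[[0.001, 0.999, -0.047], [-0.002, -0.047, -0.999], [-1.0, 0.001, 0.002]]
```

View pics/sd11.png

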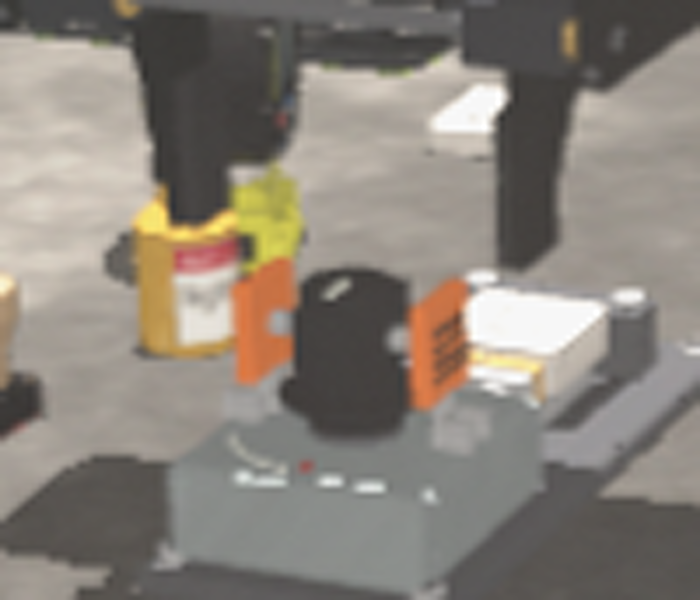

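>>> send_rows --steps '[[[1.4,-0.03,-0.14,-0.03,0,0],[1.3,-0.03,-0.14,-0.03,0,0],[1.0,-0.03,-0.14,-0.03,0,0],[0.3,0,0,0,0,0],[0,0,0,0,0,0],[0,0,0,0,0,0]]]'

```text
time: 12.3
position: [0.5633, 0.1538, 0.0675]
tool_rot: [0.511, 0.488, -0.509, 0.492]
ft_force: [-0.1, 0.8, 0.6]
grip_width: 0.0872
```

```bash
python3 -c "
from h import *
plan([.561,.1547,.062],-2.2,1)
p,d=camera('side');cv2.imwrite('pics/sd12.png',cv2.resize(p[220:320,245:345,::-1],None,fx=7,fy=6,interpolation=2))
"
```

```text
pos [0.5633 0.1538 0.0675] az -2.24 d [-0.0023  0.0009 -0.0055] da 0.04 F [-0.1  0.8  0.6] M [-0.027 -0.065  0.069] w 0.0872 t 12.3 n 1
[0.55, -0.24, -0.08, -0.01, 0.01, -0.05]
```

View pics/sd12.png

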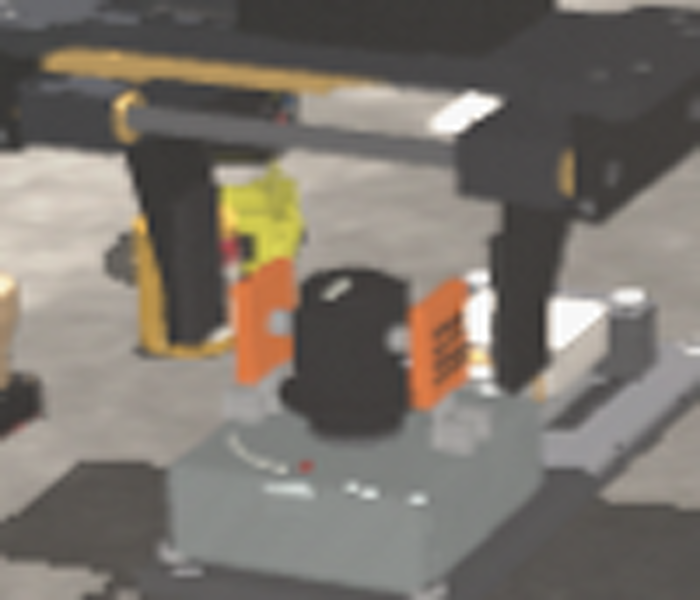

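>>> send_rows --steps '[[[0.45,-0.24,-0.08,0,0,-0.05],[0,0,0,0,0,0],[0,0,0,0,0,0]]]'

```text
time: 12.6
position: [0.562, 0.1549, 0.0642]
tool_rot: [0.51, 0.489, -0.509, 0.491]
ft_force: [-0.3, -0.4, 0.1]
grip_width: 0.0872
```

>>> send_rows --steps '[[[0,0,0,0,0,0],[0,0,0,0,0,0],[0,0,0,0,0,0],[0,0,0,0,0,0],[0,0,0,0,0,0],[0,0,0,0,0,0],[0,0,0,0,0,0],[0,0,0,0,0,0]]]' --gripper 1 --force 20

```text
time: 13.27
position: [0.5632, 0.155, 0.0654]
tool_rot: [0.511, 0.488, -0.508, 0.492]
ft_force: [1.0, 0.1, 0.4]
grip_width: 0.0418
```

```bash
python3 -c "
from h import *
plan([.561,.1547,.062],-2.2,1)
p,d=camera('side');cv2.imwrite('pics/sd13.png',cv2.resize(p[220:320,245:345,::-1],None,fx=7,fy=6,interpolation=2))
"
```

```text
pos [0.5632 0.155  0.0654] az -2.27 d [-0.0022 -0.0003 -0.0034] da 0.07 F [1.  0.1 0.4] M [-0.049 -0.084 -0.061] w 0.0418 t 13.27 n 1
[0.34, -0.23, 0.03, -0.01, 0.0, -0.06]
```

View pics/sd13.png

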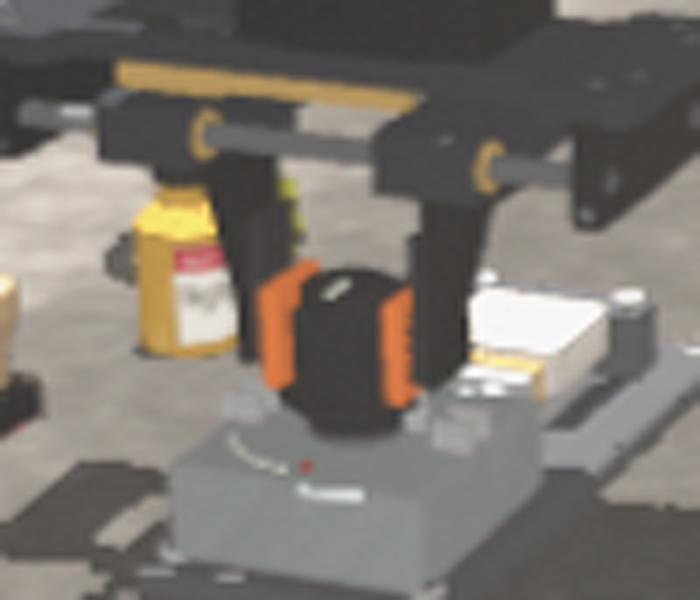

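>>> send_rows --steps '[[[0,0,0,0,0,0],[0,0,0,0,0,0],[0,0,0,0.5,0,0],[0,0,0,0.7,0,0],[0,0,0,0.7,0,0]]]' --force 50

```text
time: 13.73
position: [0.5631, 0.1549, 0.0659]
tool_rot: [0.557, 0.435, -0.555, 0.439]
ft_force: [0.0, 0.2, 1.8]
grip_width: 0.0396
```

```bash
python3 -c "
from h import *
plan([.563,.155,.064],-2.2,1)
"
```

```text
pos [0.5631 0.1549 0.0659] az -13.68 d [-0.0001  0.0001 -0.0019] da 11.48 F [0.  0.2 1.8] M [ 0.073 -0.018  0.431] w 0.0396 t 13.73 n 1
[0.19, -0.01, -0.0, -1.91, 0.01, -0.06]
```

>>> send_rows --steps '[[[0.05,0,0,0.7,0,0],[0.05,0,0,0.7,0,0],[0,0,0,0.7,0,0]]]'

```text
time: 13.98
position: [0.5628, 0.1551, 0.066]
tool_rot: [0.602, 0.37, -0.6, 0.375]
ft_force: [0.4, 0.6, -0.7]
grip_width: 0.0397
```

```bash
python3 -c "
from h import *
plan([.563,.155,.064],-2.2,1)
p,d=camera('side');cv2.imwrite('pics/sd14.png',cv2.resize(p[220:320,245:345,::-1],None,fx=7,fy=6,interpolation=2))
"
```

```text
pos [0.5628 0.1551 0.066 ] az -26.45 d [ 0.0002 -0.0001 -0.002 ] da 24.25 F [ 0.4  0.6 -0.7] M [ 0.047 -0.102  0.435] w 0.0397 t 13.98 n 1
[0.2, 0.02, -0.01, -4.04, 0.02, -0.07]
```

View pics/sd14.png

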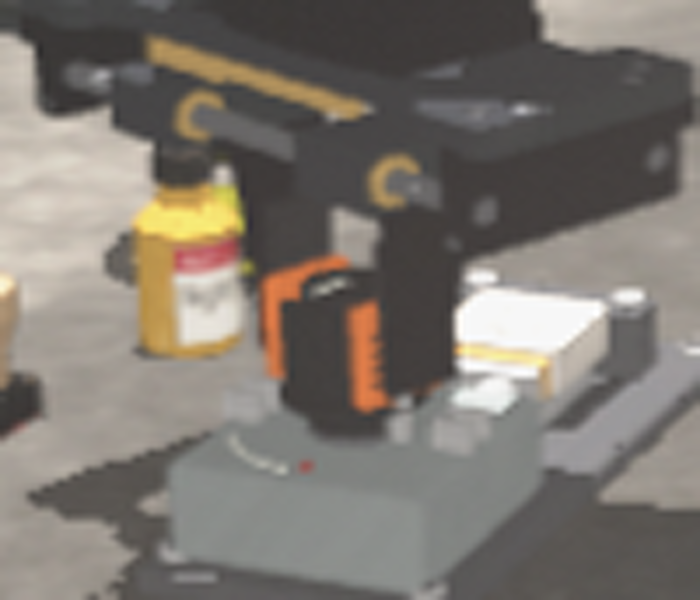

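>>> send_rows --steps '[[[0.05,0,0,0.4,0,0],[0.05,0,0,0.4,0,0]]]'

```text
time: 14.2
position: [0.5627, 0.1551, 0.0659]
tool_rot: [0.617, 0.345, -0.615, 0.35]
ft_force: [-0.1, 0.6, 5.7]
grip_width: 0.0398
```

```bash
python3 -c "
from h import *
plan([.563,.155,.064],-2.2,1)
"
```

```text
pos [0.5627 0.1551 0.0659] az -31.2 d [ 0.0003 -0.0001 -0.0019] da 29.0 F [-0.1  0.6  5.7] M [0.073 0.237 0.457] w 0.0398 t 14.2 n 1
[0.19, 0.03, -0.01, -4.83, 0.03, -0.07]
```

>>> send_rows --steps '[[[0,0,0,0.4,0,0]]]'

```text
time: 14.28
position: [0.5626, 0.1551, 0.066]
tool_rot: [0.624, 0.332, -0.622, 0.337]
ft_force: [0.7, 0.6, -2.0]
grip_width: 0.0394
```

```bash
python3 -c "
from h import *
plan([.563,.155,.064],-2.2,1)
"
```

```text
pos [0.5626 0.1551 0.066 ] az -33.49 d [ 0.0004 -0.0001 -0.002 ] da 31.29 F [ 0.7  0.6 -2. ] M [ 0.068 -0.068  0.472] w 0.0394 t 14.28 n 1
[0.2, 0.04, -0.01, -5.22, 0.03, -0.08]
```

>>> send_rows --steps '[[[0,0,0,0.3,0,0]]]'

```text
time: 14.37
position: [0.5625, 0.1552, 0.066]
tool_rot: [0.629, 0.323, -0.627, 0.328]
ft_force: [0.9, 0.7, -0.1]
grip_width: 0.0393
```

```bash
python3 -c "
from h import *
plan([.563,.155,.064],-2.2,1)
"
```

```text
pos [0.5625 0.1552 0.066 ] az -35.18 d [ 0.0005 -0.0002 -0.002 ] da 32.98 F [ 0.9  0.7 -0.1] M [ 0.142 -0.056  0.485] w 0.0393 t 14.37 n 1
[0.2, 0.05, -0.01, -5.5, 0.03, -0.08]
```

>>> send_rows --steps '[[[0,0,0,0.3,0,0]]]'

```text
time: 14.45
position: [0.5625, 0.1552, 0.0659]
tool_rot: [0.634, 0.313, -0.631, 0.319]
ft_force: [1.0, -0.4, 1.3]
grip_width: 0.0396
```

```bash
python3 -c "
from h import *
plan([.563,.155,.064],-2.2,1)
"
```

```text
pos [0.5625 0.1552 0.0659] az -36.86 d [ 0.0005 -0.0002 -0.0019] da 34.66 F [ 1.  -0.4  1.3] M [ 0.105 -0.009  0.453] w 0.0396 t 14.45 n 1
[0.19, 0.05, -0.01, -5.78, 0.03, -0.08]
```

>>> send_rows --steps '[[[0,0,0,0.3,0,0]]]'

```text
time: 14.53
position: [0.5625, 0.1552, 0.0659]
tool_rot: [0.638, 0.304, -0.636, 0.31]
ft_force: [0.0, -0.2, 0.7]
grip_width: 0.0398
```

```bash
python3 -c "
from h import *
plan([.563,.155,.064],-2.2,1)
p,d=camera('side');cv2.imwrite('pics/sd15.png',cv2.resize(p[240:310,285:365,::-1],None,fx=8,fy=8,interpolation=2))
"
```

```text
pos [0.5625 0.1552 0.0659] az -38.53 d [ 0.0005 -0.0002 -0.0019] da 36.33 F [ 0.  -0.2  0.7] M [0.111 0.077 0.481] w 0.0398 t 14.53 n 1
[0.19, 0.05, -0.01, -6.06, 0.04, -0.08]
```

View pics/sd15.png

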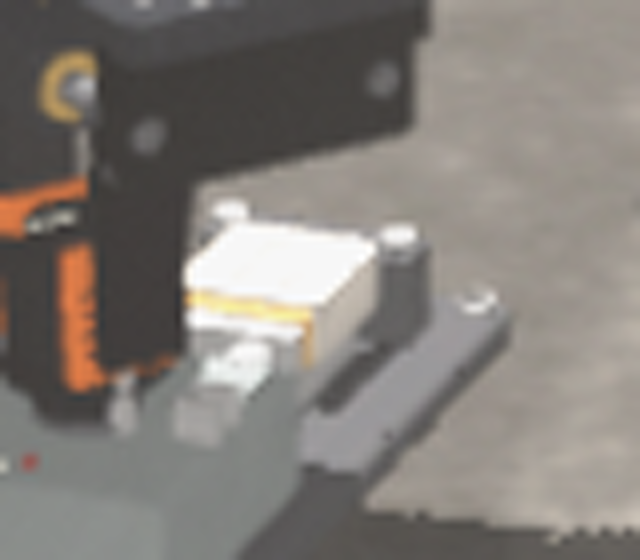

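>>> send_rows --steps '[[[0,0,0,0.3,0,0]]]'

```text
time: 14.67
position: [0.5624, 0.1553, 0.0659]
tool_rot: [0.643, 0.294, -0.64, 0.301]
ft_force: [0.0, 0.1, 1.3]
grip_width: 0.0397
```

```bash
python3 -c "
from h import *
plan([.563,.155,.064],-2.2,1)
"
```

```text
pos [0.5624 0.1553 0.0659] az -40.24 d [ 0.0006 -0.0003 -0.0019] da 38.04 F [0.  0.1 1.3] M [0.153 0.039 0.378] w 0.0397 t 14.67 n 1
[0.19, 0.06, -0.02, -6.34, 0.04, -0.08]
```

>>> send_rows --steps '[[[0,0,0,0.3,0,0]]]'

```text
time: 14.75
position: [0.5624, 0.1553, 0.0659]
tool_rot: [0.647, 0.285, -0.645, 0.291]
ft_force: [0.7, -0.2, 1.1]
grip_width: 0.0397
```

```bash
python3 -c "
from h import *
plan([.563,.155,.064],-2.2,1)
"
```

```text
pos [0.5624 0.1553 0.0659] az -41.91 d [ 0.0006 -0.0003 -0.0019] da 39.71 F [ 0.7 -0.2  1.1] M [0.156 0.108 0.474] w 0.0397 t 14.75 n 1
[0.19, 0.06, -0.02, -6.62, 0.04, -0.09]
```

>>> send_rows --steps '[[[0,0,0,0.3,0,0]]]'

```text
time: 14.83
position: [0.5624, 0.1553, 0.0659]
tool_rot: [0.651, 0.275, -0.649, 0.282]
ft_force: [-0.3, 0.1, 0.9]
grip_width: 0.0398
```

```bash
python3 -c "
from h import *
plan([.563,.155,.064],-2.2,1);print(get_obs()['joint_torque'][5])
"
```

```text
pos [0.5624 0.1553 0.0659] az -43.57 d [ 0.0006 -0.0003 -0.0019] da 41.37 F [-0.3  0.1  0.9] M [0.193 0.062 0.568] w 0.0398 t 14.83 n 1
[0.19, 0.06, -0.02, -6.9, 0.04, -0.09]
0.31424310989677906
```

>>> send_rows --steps '[[[0,0,0,0.3,0,0]]]'

```text
time: 14.92
position: [0.5624, 0.1554, 0.066]
tool_rot: [0.655, 0.266, -0.653, 0.273]
ft_force: [1.5, 0.4, 1.9]
grip_width: 0.04
```

```bash
python3 -c "
from h import *
plan([.563,.155,.064],-2.2,1);print(get_obs()['joint_torque'][5])
p,d=camera('side');cv2.imwrite('pics/sd16.png',cv2.resize(p[240:310,285:365,::-1],None,fx=8,fy=8,interpolation=2))
"
```

```text
pos [0.5624 0.1554 0.066 ] az -45.22 d [ 0.0006 -0.0004 -0.002 ] da 43.02 F [1.5 0.4 1.9] M [0.232 0.062 0.67 ] w 0.04 t 14.92 n 1
[0.2, 0.07, -0.02, -7.17, 0.04, -0.09]
0.38889256305992603
```

View pics/sd16.png

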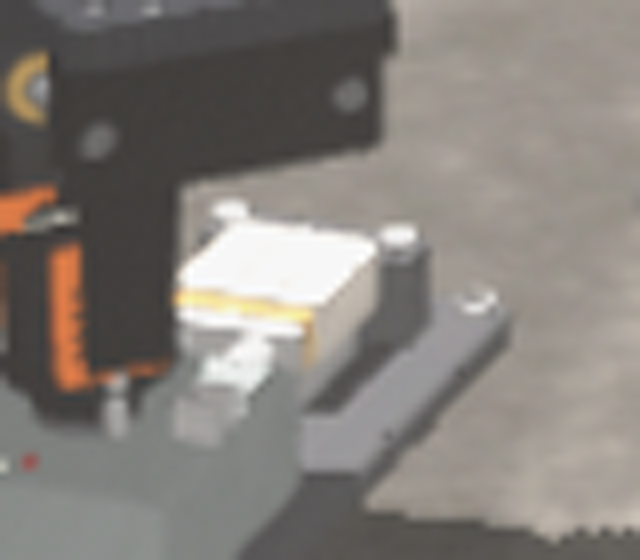

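>>> send_rows --steps '[[[0,0,0,0.22,0,0]]]'

```text
time: 15.05
position: [0.5623, 0.1554, 0.0659]
tool_rot: [0.658, 0.259, -0.655, 0.266]
ft_force: [0.4, 0.7, 1.4]
grip_width: 0.0394
```

```bash
python3 -c "
from h import *
plan([.563,.155,.064],-2.2,1);print(get_obs()['joint_torque'][5])
"
```

```text
pos [0.5623 0.1554 0.0659] az -46.45 d [ 0.0007 -0.0004 -0.0019] da 44.25 F [0.4 0.7 1.4] M [0.147 0.075 0.624] w 0.0394 t 15.05 n 1
[0.19, 0.07, -0.02, -7.38, 0.04, -0.09]
0.4048558697104454
```

>>> send_rows --steps '[[[0,0,0,0.25,0,0]]]'

```text
time: 15.13
position: [0.5623, 0.1554, 0.0659]
tool_rot: [0.661, 0.25, -0.659, 0.258]
ft_force: [-0.2, 0.4, 1.7]
grip_width: 0.0398
```

```bash
python3 -c "
from h import *
plan([.563,.155,.064],-2.2,1);print(get_obs()['joint_torque'][5])
"
```

```text
pos [0.5623 0.1554 0.0659] az -47.9 d [ 0.0007 -0.0004 -0.0019] da 45.7 F [-0.2  0.4  1.7] M [0.188 0.09  0.72 ] w 0.0398 t 15.13 n 1
[0.19, 0.07, -0.02, -7.62, 0.05, -0.09]
0.4773017205297947
```

>>> send_rows --steps '[[[0,0,0,0,0,0],[0,0,0,0,0,0],[0,0,0,0,0,0],[0,0,0,0,0,0],[0,0,0,0,0,0],[0,0,0,0,0,0],[0,0,0,0,0,0],[0,0,0,0,0,0]]]' --gripper 0

```text
time: 15.8
position: [0.5619, 0.1553, 0.0651]
tool_rot: [0.661, 0.249, -0.66, 0.255]
ft_force: [0.1, -0.2, -0.4]
grip_width: 0.0829
```

```bash
python3 -c "
from h import *
plan([.563,.155,.064],-48,1)
p,d=camera('side');cv2.imwrite('pics/sd17.png',cv2.resize(p[220:320,245:365,::-1],None,fx=6,fy=6,interpolation=2))
"
```

```text
pos [0.5619 0.1553 0.0651] az -48.2 d [ 0.0011 -0.0003 -0.0011] da 0.2 F [ 0.1 -0.2 -0.4] M [-0.004 -0.091  0.003] w 0.0829 t 15.8 n 1
[0.11, 0.09, -0.06, -0.03, 0.01, -0.09]
```

View pics/sd17.png

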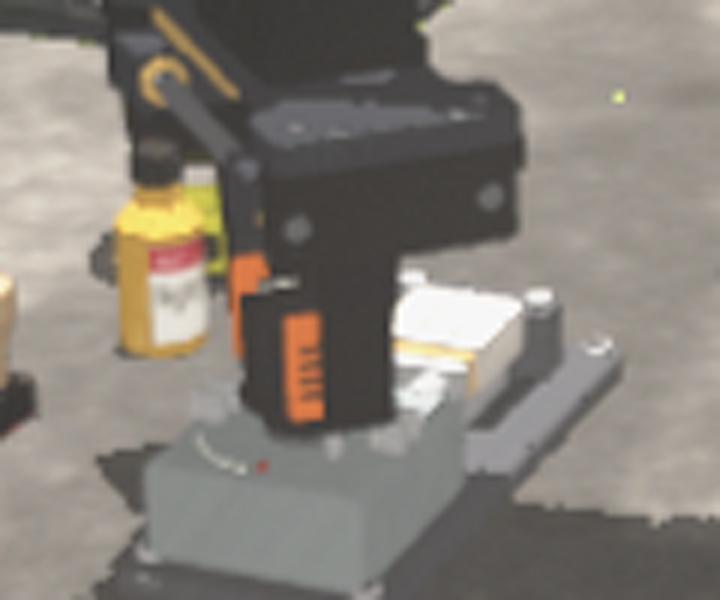

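>>> send_rows --steps '[[[-0.8,0,0,0,0,0],[-1.5,0,0,0,0,0],[-2,0,0,0,0,0],[-2.5,0,0,0,0,0],[-3,0,0,0,0,0],[-3,0,0,0,0,0],[-2,0,0,0,0,0]]]'

```text
time: 16.43
position: [0.5566, 0.1557, 0.2157]
tool_rot: [-0.656, -0.25, 0.665, -0.253]
ft_force: [-0.5, 0.4, 0.2]
grip_width: 0.0869
```

```bash
python3 -c "
from h import *
plan([.45,-.15,.25],-48,12)
p,d=camera('side');cv2.imwrite('pics/sd18.png',cv2.resize(p[230:330,255:365,::-1],None,fx=7,fy=6,interpolation=2))
"
```

```text
pos [0.5566 0.1557 0.2157] az -48.32 d [-0.1066 -0.3057  0.0343] da 0.32 F [-0.5  0.4  0.2] M [-0.044 -0.061 -0.007] w 0.0869 t 16.43 n 12
[-0.26, 1.31, 2.36, -0.0, 0.01, 0.0]
[-0.26, 1.31, 2.36, -0.0, 0.01, 0.0]
[-0.26, 1.31, 2.36, -0.0, 0.01, 0.0]
[-0.26, 1.31, 2.36, -0.0, 0.01, 0.0]
[-0.27, 1.31, 2.36, -0.0, 0.01, 0.0]
[-0.27, 1.31, 2.36, -0.0, 0.01, 0.0]
[-0.27, 1.31, 2.36, -0.0, 0.01, 0.0]
[-0.27, 1.3, 2.36, -0.0, 0.01, 0.0]
[-0.28, 1.3, 2.36, -0.0, 0.01, 0.0]
[-0.28, 1.3, 2.36, -0.0, 0.01, 0.0]
[-0.28, 1.3, 2.36, -0.0, 0.01, 0.0]
[-0.28, 1.3, 2.36, -0.0, 0.01, 0.0]
```

View pics/sd18.png

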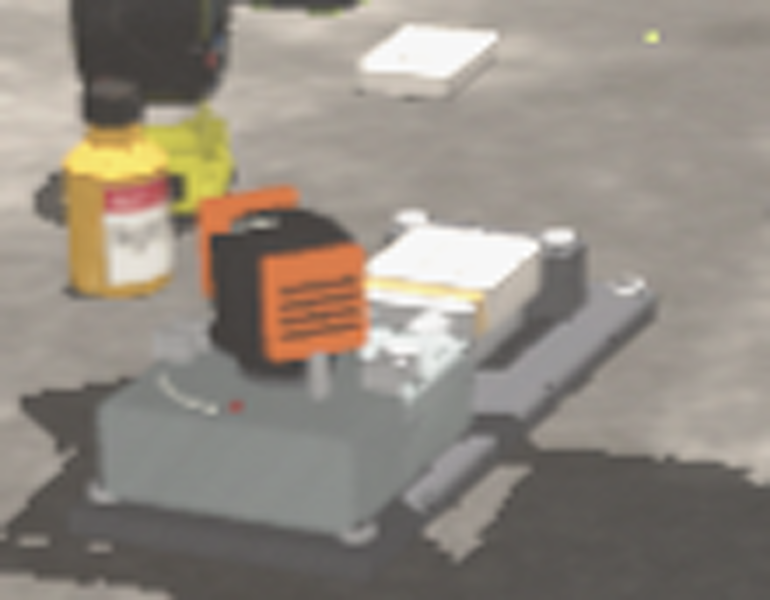

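>>> send_rows --steps '[[[-0.3,1.3,2.36,0,0,0],[-0.3,1.3,2.36,0,0,0],[-0.3,1.3,2.36,0,0,0],[-0.3,1.3,2.36,0,0,0],[-0.3,1.3,2.36,0,0,0],[-0.3,1.3,2.36,0,0,0],[-0.3,1.3,2.36,0,0,0],[-0.3,1.3,2.36,0,0,0]]]'

```text
time: 17.15
position: [0.4875, -0.0492, 0.253]
tool_rot: [0.663, 0.251, -0.656, 0.258]
ft_force: [-0.1, 1.6, 0.0]
grip_width: 0.0869
```

>>> send_rows --steps '[[[-0.3,1.3,2.36,0,0,0],[-0.3,1.3,2.36,0,0,0],[-0.3,1.3,2.36,0,0,0],[-0.3,1.3,2.36,0,0,0],[-0.3,1.3,2.36,0,0,0],[-0.3,0.8,1.5,0,0,0],[0,0,0,0,0,0],[0,0,0,0,0,0]]]'

```text
time: 17.82
position: [0.4318, -0.2033, 0.2761]
tool_rot: [0.665, 0.246, -0.656, 0.258]
ft_force: [0.3, 1.3, -0.3]
grip_width: 0.0871
```

```bash
python3 -c "
from h import *
plan([.45,-.15,.25],-48,1)
p,d=camera('top');cv2.imwrite('pics/t19.png',cv2.resize(p[170:290,190:350,::-1],None,fx=5,fy=5,interpolation=2))
"
```

```text
pos [ 0.4318 -0.2033  0.2761] az -48.23 d [ 0.0182  0.0533 -0.0261] da 0.23 F [ 0.3  1.3 -0.3] M [0.012 0.01  0.004] w 0.0871 t 17.82 n 1
[2.59, -2.82, -4.89, -0.04, -0.06, -0.19]
```

View pics/t19.png

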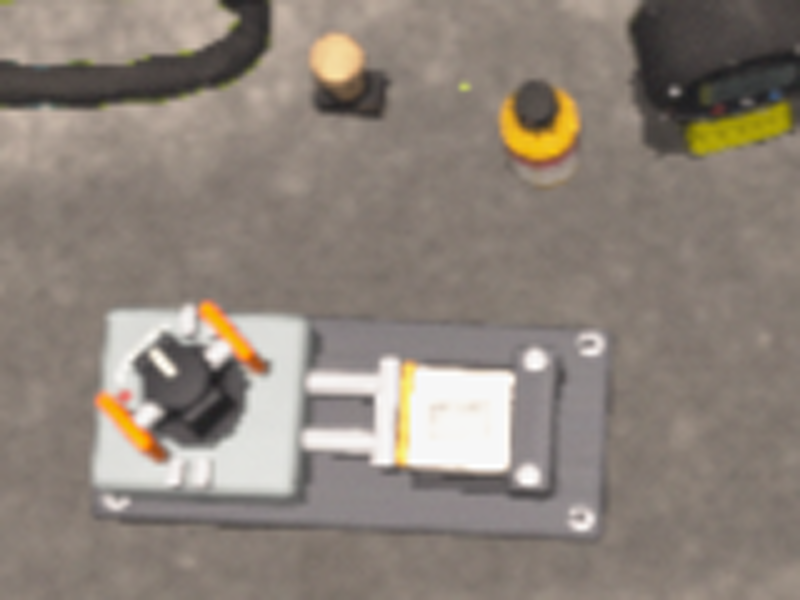

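```bash
python3 -c "
from rig import *
print(hand_in())"
```

```text
the job is handed in; nothing more can be done
None
```

The square reference block is clamped flat on the anvil of the large bench clamp, and I handed the job in at about 18 s of the 66 s allowed. I estimate 18–23 N on the block, within the 8–35 N range.

- **Placing:** I set the block down between the brass jaw and the end stop. Contact with the anvil briefly read about 23 N at the wrist.
- **Clamping:** I pinched both tabs fully in with 50 N of grip and turned the knob clockwise about 45.7° (0.80 rad). The jaw bit at around 40°.
- **Force estimate:** There is no direct reading of the force on the block. I worked it out from turning torque, which rose from about 0.45 to 0.72 N m, and from the angle turned after the bite. The torque readings scattered by about 0.04 N m or more, with one low reading of 0.38. The angle method alone gives a slightly lower figure of about 15–20 N.
- **Last checks:** The last top and side pictures show the block flat and touching both jaw and stop, with the tabs sprung out. The knob is still at about 46°, and the gripper is open and clear. The stamp, oil bottle, tester and thin block look untouched in these pictures.

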